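Square up the engraving plate and throw its toggle clamp

TASK

A brass plate has been laid loosely in one of the two bays of the engraving fixture. Push it fully home so that it sits flat and square against both the far fence and the side fence of its bay, and then throw that bay's toggle clamp over until it locks with its rubber foot holding the plate down. Leave the other bay's clamp open, and do not disturb the brush, the two tins or the oilstone.

Things in the scene. Friction and masses are not known exactly. Their poses are not given: they have to be found in the camera images.
- fixture: Engraving fixture on the bench: fixed aluminium bed 210 (x) x 600 (y) x 15 mm. Origin: underside, mid-width, 120 mm from the near edge; x away from the robot, y left. Two mirrored bays, left (+y) and right (-y), open to the robot and the middle. Dark fences 12 mm high: far fence, face at x = 50 mm, and outer side fence, face at y = +-170 mm. Outboard of each bay is a toggle clamp, open at first.
- plate: Brass plate 90 (x) x 120 (y) x 8 mm, 0.6 to 0.9 kg, loose on the bed in one of the bays, 15 to 50 mm short of home, turned by up to 0.2 rad. Origin: centre of its underside. Too wide for the gripper; pushed by its edges it slides with about 3 to 6 N, and a firmer push at mid-edge (10 N) squares it on a fence.
- left_seat (a point): Point on top of the bed, 15 mm above the bench: where the plate's origin lies when it is home in the left bay (fixture x = 5, y = 110 mm; 45 mm before the far fence, 60 mm from the side fence). Axes as the fixture's. The far fence runs from y = 35 to 185 mm, the side fence from x = -34 to 42 mm.
- right_seat (a point): The same for the right bay (fixture y = -110 mm).
- left_clamp_base: Steel foot of the left clamp, fixed to the bed, 52 (x) x 92 (y) mm, cheeks to 41 mm above the bed. Origin at fixture x = 5, y = 205, z = 15 mm, axes as the fixture's. The clamp works in the plane x = 5 mm of the fixture. Its bar pivots 26 mm above this origin; open, it leans over the bay, its end at about fixture y = 172, z = 130 mm; it swings down as the lever is thrown outward.
- right_clamp_base: The same for the right clamp, mirrored: at fixture y = -205 mm, its lever thrown to -y.
- left_grip (a point): Middle of the red grip (80 long, 24 wide along fixture x, 17 mm thick) of the left clamp's lever; its end is 40 mm further on, the lever's pin 118 mm back. Open: lever upright, this point at fixture y = 238, z = 175 mm. Push its bay side outward (+y), then press down: it goes by (270, 176), (300, 160), (315, 126) to (325, 81) mm, lever level on its hard stop: locked. Stiff rivets (3 N).
- right_grip (a point): The same for the right clamp, mirrored: outward is -y.
- left_foot: Rubber foot of the left clamp, 22 mm across, sprung, at the bar end; origin: centre of its face. It meets the plate when the grip is at z = 130 mm; the push needed at the grip then rises to about 8 to 12 N near z = 118 mm and fades at dead centre, z = 93 mm. Let go before that it does not lock; beyond, on the stop, it locks and presses the plate, 44 mm in from the side fence, with about 40 N.
- right_foot: The same for the right clamp, mirrored.
- brush: Bench brush, wood and black bristles, 107 x 24 x 20 mm, loose in the bay that has no plate. Origin: underside, about its middle; x towards the bristles.
- graver_tin: Loose red tin behind the fixture, 76 mm across and 95 mm high, with wood-handled gravers standing in it up to about 150 mm. Origin: centre of its underside.
- polish_tin: Loose aluminium tin behind the fixture, 84 mm across, 50 mm high. Origin: centre of its underside.
- oilstone: Loose grey oilstone on a dark wooden block behind the fixture, 60 x 170 x 32 mm. Origin: centre of its underside.

How it is judged:
On the way:
1. the plate lies home against both fences of its bay while both clamps are still open (((horizontal distance between plate and left_seat below 0.002 m and angle between the x axis of plate and the x axis of fixture, either way round below 0.02 rad and z of plate in the frame of fixture below 0.018 m and z of each of left_grip, right_grip in the frame of fixture above 0.15 m) or (horizontal distance between plate and right_seat below 0.002 m and angle between the x axis of plate and the x axis of fixture, either way round below 0.02 rad and z of plate in the frame of fixture below 0.018 m and z of each of left_grip, right_grip in the frame of fixture above 0.15 m))), for 0.2 s.
At the end, for the whole second after the job is handed in: The plate is at rest in its bay, within 2 mm of fully home and 0.02 rad of square, flat on the bed; that bay's lever is down on its stop (grip point under 87 mm above the bench), its foot pressing the plate with over 20 N; the other clamp is still open (grip point over 150 mm) (((horizontal distance between plate and left_seat below 0.002 m and angle between the x axis of plate and the x axis of fixture, either way round below 0.02 rad and z of plate in the frame of fixture below 0.018 m and z of left_grip in the frame of fixture below 0.087 m and contact force between left_foot and plate above 20 N and linear speed of plate below 0.01 m/s and z of right_grip in the frame of fixture above 0.15 m) or (horizontal distance between plate and right_seat below 0.002 m and angle between the x axis of plate and the x axis of fixture, either way round below 0.02 rad and z of plate in the frame of fixture below 0.018 m and z of right_grip in the frame of fixture below 0.087 m and contact force between right_foot and plate above 20 N and linear speed of plate below 0.01 m/s and z of left_grip in the frame of fixture above 0.15 m))); the robot touches nothing.
It fails at once if the empty bay's clamp is moved (grip point by more than 25 mm) ((y of plate in the frame of fixture above 0.03 m and distance of right_grip from where it was at the start of the episode above 0.025 m) or (y of plate in the frame of fixture below -0.03 m and distance of left_grip from where it was at the start of the episode above 0.025 m)).
It fails at once if the brush, a tin or the oilstone is moved by more than 25 mm (distance of any of brush, graver_tin, polish_tin, oilstone from where it was at the start of the episode above 0.025 m).
It also fails if it takes over 61 s, if anything falls off the work surface, if the arm or the gripper's body presses on something with over 40 N, if the wrist force passes 120 N, or if a joint passes its speed limit or range.

ROBOT

A 7-joint arm with a two-finger parallel gripper is mounted at the origin on the work surface. World frame = base frame: x ahead of the robot, y to its left, z up, the work surface at z = 0. Lengths are in m, angles in rad, forces in N, time in s.
With the tool pointing down it reaches from about 0.425 to 0.875 m from the base axis. Payload 4.7 kg.
Tool frame: the origin (TCP) lies at the very end of the fingers, on their centre line; the grasp point (between the pads) lies 19 mm behind it; z points along the fingers, y is the line along which they close (so a half turn about z gives the same grasp; the last joint's range is limited). The gripper opens to 87 mm and grips with 3 to 60 N. Pads are 19 mm wide; open, the fingers measure 117 mm over their backs; the gripper's body (75 mm by 190 mm) begins 51 mm behind the grasp point.
Start: joints at [-1.248, 0.321, -0.07, 1.45, 0.023, 1.371, -0.057], TCP at [0.198, 0.619, 0.19] pointing down, gripper open.
Joint ranges: [-2.86, 2.86], [-0.3, 2.09], [-1.38, 1.24], [0.06, 2.45], [-1.56, 4.7], [0.09, 2.05], [-2.69, 2.69]. Speed limits (rad/s): [2.57, 2.57, 3.14, 3.14, 3.14, 3.14, 3.14].

INTERFACE

Orientations are given as a rotation vector (axis times angle).
In Python, from bench import ctrl, vision gives the robot as it stands.
- The arm moves only by the tool jog_arm, never from a script. Its argument "increments" is a list of rows, each an object of numbers: "tx", "ty", "tz": the shift along the tool's x, y, z in mm; "wx", "wy", "wz": the turn, a rotation vector about the tool's x, y, z in rad; "gripper": the opening, from 0 (shut) to 1 (fully open). In form: [{"tx": .., "ty": .., "tz": .., "wx": .., "wy": .., "wz": .., "gripper": ..}, ...]. A call has exactly 5 rows; each row is the pose to reach, as a shift and turn from the pose commanded when the call began, along the tool's axes at that moment; what a row does not reach only later rows make up. A row lasts 1/12 s, in which the tool goes at most 41.7 mm and 7.16 degrees, less where a joint would pass 70% of its speed; a pose out of reach is approached as far as the arm can. A call with a gripper value outside its range is refused whole. The fingers move at their own pace and stop on an object; "grip_force" is the grip in N (left out, the last holds). Time passes only in rows, so rows that repeat a pose let the fingers close, or fill a call up. It gives the time, the measured TCP pose, the force, the opening and the grip force at its end, in the units of the state.
- ctrl.get_state(): the state, without advancing time (a new reading comes with each control period).
- vision.get_image(name): name is "side" or "top" or "wrist"; returns a dict with "color" (480x640x3 uint8, blue, green, red), "fx", "fy", "cx", "cy" (pixels), "extrinsics" (4x4, takes a point from world to camera coordinates). Camera axes: x right, y down, z forward; pixel columns grow to the right and rows downward; lengths in m; the calibration is good to about 2 mm. A picture is of the moment at which its call begins. There is no depth.
- ctrl.close_job(): hands the job in; it is judged then, once.
Trained networks look in the newest picture that a camera, given by its name, has taken for a name from the list of things; names that differ only in an ending like _2 or _b are one class to them, and where a whole thing is asked for, a point or a joint stands for the part that bears it (a point fixed in the world has none). Each returns a list of dicts, best first, with "conf" (0 to 1); they miss things now and then, are a little off and sometimes report something else, mostly with a low value. They report only what shows in the picture. A call takes as long as a camera call.
- vision.spot_in(camera, thing): "bbox" ([left, top, right, bottom] in pixels, round what is visible of it).
The state is a dict: "time": time; "joint_positions": joint angles; "qd": joint speeds; "joint_torque": joint torques, N m; "position": TCP position; "tool_rot": TCP orientation; "ft_force": force on the tool from outside, world axes, zero at the start; "torque": the same for the moment, N m; "grip_width": opening from 0.0 (shut) to 1.0 (fully open); "grip_force": force on a finger pad.
Only numpy, scipy, OpenCV 4.12 (cv2) and the standard library are available. Lean on these libraries where they do the work, as an engineer would, in place of code of your own. Each camera call takes 0.05 s, during which the arm holds its last target. There are 200 camera calls.

## Working session

There is one attempt and no reset: what is moved stays moved. The work goes in short steps, Python scripts to look and compute and a tool call to move; the robot and the scene stay as the last step left them, time stands still between calls to the robot, and variables do not carry over. Pictures are saved under pics/ and viewed, at most 10 in all, crops included, and the job is handed in when it is done.

Besides the shell and the picture viewer there is one more tool, called as name(argument=value, ...) on one line, values as JSON. jog_arm: Moves the arm, as the interface text tells. Its arguments: {"type":"object","properties":{"increments":{"type":"array"},"grip_force":{"type":"number"}},"required":["increments"]}

```bash
mkdir -p pics
python3 - <<'E'
from bench import ctrl, vision
import cv2, numpy as np
s=ctrl.get_state(); print({k:np.round(v,3) for k,v in s.items()})
for n in ("top","side"):
    im=vision.get_image(n); cv2.imwrite(f"pics/{n}0.png",im["color"])
    print(n,im["fx"],im["cx"],im["cy"],np.round(im["extrinsics"],4).tolist())
    for t in ("plate","fixture","left_clamp_base","right_clamp_base","left_grip","right_grip","brush"):
        print(t,[(np.round(d["bbox"]).tolist(),round(d["conf"],2)) for d in vision.spot_in(n,t)[:3]])
E
```

```text
{'time': np.float64(0.0), 'joint_positions': array([-1.248,  0.322, -0.07 ,  1.452,  0.023,  1.371, -0.057]), 'qd': array([ 0.001,  0.001,  0.   , -0.003,  0.001,  0.001,  0.   ]), 'joint_torque': array([-0.0000e+00, -4.9129e+01, -4.0400e-01, -3.1254e+01, -6.4000e-02,
        4.4000e-02,  0.0000e+00]), 'position': array([0.197, 0.619, 0.189]), 'tool_rot': array([-4.830e-01, -3.104e+00,  3.000e-03]), 'ft_force': array([-0.125, -0.186,  0.431]), 'torque': array([0.   , 0.02 , 0.037]), 'grip_force': np.float64(0.0), 'grip_width': np.float64(0.997)}
top 440.114642067222 319.81284637351666 235.44832870546742 [[-0.0124, -0.999, -0.0434, 0.0638], [-0.9972, 0.0155, -0.0733, 0.6372], [0.0739, 0.0424, -0.9964, 0.8908], [0.0, 0.0, 0.0, 1.0]]
plate [([354.0, 280.0, 411.0, 335.0], 0.91)]
fixture [([189.0, 249.0, 493.0, 354.0], 0.82)]
left_clamp_base [([187.0, 276.0, 262.0, 304.0], 0.98), ([190.0, 282.0, 220.0, 301.0], 0.52)]
right_clamp_base [([415.0, 278.0, 490.0, 307.0], 0.78), ([350.0, 282.0, 413.0, 332.0], 0.4)]
left_grip [([192.0, 282.0, 223.0, 298.0], 0.8), ([191.0, 275.0, 260.0, 302.0], 0.46)]
right_grip [([464.0, 287.0, 492.0, 306.0], 0.83)]
brush [([295.0, 270.0, 308.0, 327.0], 0.95), ([253.0, 287.0, 262.0, 297.0], 0.68)]
side 436.52059295892445 324.21937391284064 243.9596611561515 [[0.8557, -0.5174, 0.01, -0.5141], [-0.353, -0.5977, -0.7198, 0.3344], [0.3784, 0.6124, -0.6941, 0.6777], [0.0, 0.0, 0.0, 1.0]]
plate [([255.0, 312.0, 328.0, 385.0], 0.85)]
fixture [([181.0, 160.0, 416.0, 480.0], 0.73)]
left_clamp_base [([222.0, 161.0, 259.0, 251.0], 0.87)]
right_clamp_base [([321.0, 331.0, 380.0, 437.0], 0.7)]
left_grip [([224.0, 161.0, 245.0, 219.0], 0.96)]
right_grip [([345.0, 329.0, 369.0, 399.0], 0.73)]
brush [([182.0, 159.0, 413.0, 480.0], 0.71)]
```

View pics/top0.png

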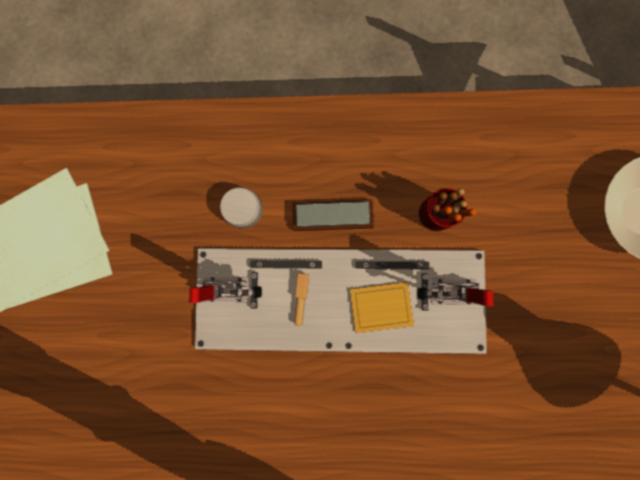

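View pics/side0.png

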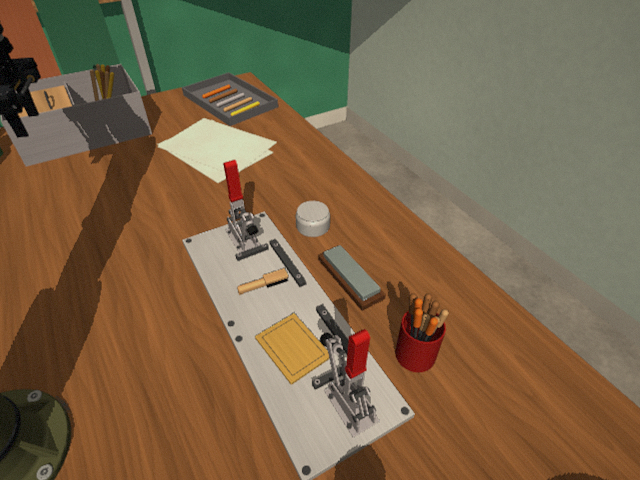

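The top and side views show the plate (about 382,307 in the top view) in the right bay, short of home and turned, with the brush at (301,298) in the left bay. Next I measure the bed and plate precisely.

```bash
cat > h.py <<'E'
from bench import ctrl, vision
import cv2, numpy as np
from scipy.spatial.transform import Rotation as R
def unproj(im,uv,z):
    E=np.array(im["extrinsics"]);Rm,t=E[:3,:3],E[:3,3];c=-Rm.T@t
    uv=np.atleast_2d(uv).astype(float)
    d=np.c_[(uv[:,0]-im["cx"])/im["fx"],(uv[:,1]-im["cy"])/im["fy"],np.ones(len(uv))]@Rm
    return c+d*((z-c[2])/d[:,2])[:,None]
def proj(im,P):
    E=np.array(im["extrinsics"]);p=np.atleast_2d(P)@E[:3,:3].T+E[:3,3]
    return np.c_[im["fx"]*p[:,0]/p[:,2]+im["cx"],im["fy"]*p[:,1]/p[:,2]+im["cy"]]
def rect(im,mask,z):
    cs,_=cv2.findContours(mask,cv2.RETR_EXTERNAL,cv2.CHAIN_APPROX_NONE)
    c=max(cs,key=cv2.contourArea)
    P=unproj(im,c[:,0,:],z)[:,:2]
    return cv2.minAreaRect((P*1000).astype(np.float32)),c
def plate(im,z=.023):
    hsv=cv2.cvtColor(im["color"],cv2.COLOR_BGR2HSV)
    m=cv2.inRange(hsv,(15,150,120),(30,255,255))
    m=cv2.morphologyEx(m,cv2.MORPH_CLOSE,np.ones((5,5)));m=cv2.morphologyEx(m,cv2.MORPH_OPEN,np.ones((5,5)))
    return rect(im,m,z)
def bed(im):
    hsv=cv2.cvtColor(im["color"],cv2.COLOR_BGR2HSV)
    m=cv2.inRange(hsv,(0,0,110),(180,60,255)); x=np.zeros_like(m); x[235:365,180:500]=m[235:365,180:500]
    x=cv2.morphologyEx(x,cv2.MORPH_OPEN,np.ones((3,3)));x=cv2.morphologyEx(x,cv2.MORPH_CLOSE,np.ones((7,7)))
    return rect(im,x,.015)
E
python3 - <<'E'
from h import *
im=vision.get_image("top"); v=im["color"].copy()
for f in (bed,plate):
    r,c=f(im); print(f.__name__,r,cv2.boxPoints(r).round(1).tolist())
    cv2.drawContours(v,[c],-1,(255,0,255),1)
for n in ("top","side"):
  i2=vision.get_image(n)
  for g in ("left_grip","right_grip"):
    d=vision.spot_in(n,g)
    if d:
      b=d[0]["bbox"];print(n,g,unproj(i2,[(b[0]+b[2])/2,(b[1]+b[3])/2],.175).round(4))
cv2.imwrite("pics/c.png",cv2.resize(v[230:370,170:510],None,fx=2.3,fy=2.3,interpolation=cv2.INTER_CUBIC))
w=vision.get_image("wrist");print("wrist E",np.round(w["extrinsics"],3).tolist(),w["fx"])
E
```

```text
bed ((456.45587158203125, -217.83969116210938), (111.74298095703125, 89.89170837402344), 46.199764251708984) [[385.29998779296875, -227.10000610351562], [450.20001220703125, -289.29998779296875], [527.5999755859375, -208.60000610351562], [462.70001220703125, -146.39999389648438]]
plate ((489.57196044921875, -68.63331604003906), (88.83409881591797, 118.61356353759766), 6.496899604797363) [[438.70001220703125, -14.699999809265137], [452.20001220703125, -132.60000610351562], [540.4000244140625, -122.5], [527.0, -4.699999809265137]]
top left_grip [[0.5303 0.2518 0.175 ]]
top right_grip [[ 0.5208 -0.2164  0.175 ]]
side left_grip [[0.519  0.2245 0.175 ]]
side right_grip [[ 0.5106 -0.2321  0.175 ]]
wrist E [[0.304, 0.953, 0.001, -0.651], [0.909, -0.29, 0.3, -0.035], [0.286, -0.09, -0.954, 0.39], [0.0, 0.0, 0.0, 1.0]] 400.95672082610366
```

View pics/c.png

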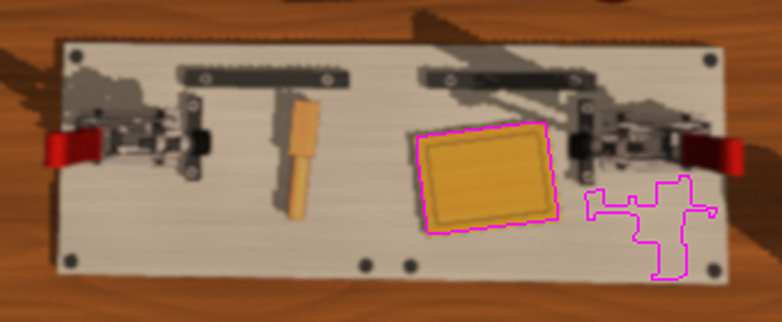

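The crop shows the plate outline caught well. The bed mask is wrong, but its corners are clear in the crop at (64,41), (723,46), (728,284) and (57,274). I fit the bed's edges near those.

```bash
cat >> h.py <<'E'
def edge(im,a,b,n=60,w=6):
    "subpixel line through the strongest saturation step along a-b; points across the edge"
    s=cv2.GaussianBlur(cv2.cvtColor(im["color"],cv2.COLOR_BGR2HSV)[:,:,1].astype(np.float32),(0,0),.7)
    a,b=np.array(a,float),np.array(b,float);d=(b-a)/np.linalg.norm(b-a);nn=np.array([-d[1],d[0]])
    o=np.arange(-w,w+.01,.25);pts=[]
    for k in np.linspace(.06,.94,n):
        q=(a+k*(b-a)+o[:,None]*nn).astype(np.float32)
        g=np.abs(np.gradient(cv2.remap(s,q[None,:,0].copy(),q[None,:,1].copy(),1)[0]))
        i=g.argmax()
        if g[i]>3: pts.append(q[i])
    return np.array(pts)
E
python3 - <<'E'
from h import *
im=vision.get_image("top")
C=[np.array(p)/2.3+[170,230] for p in ((64,41),(723,46),(728,284),(57,274))]
L=[]
for i in range(4):
    p=edge(im,C[i],C[(i+1)%4]); P=unproj(im,p,.015)[:,:2]
    l=cv2.fitLine((P*1000).astype(np.float32),cv2.DIST_HUBER,0,.1,.01).ravel();L.append(l)
    print(len(p),l.round(4),"ang",np.degrees(np.arctan2(l[1],l[0])).round(2))
def X(l,m):
    t=np.linalg.solve(np.c_[l[:2],-m[:2]],m[2:]-l[2:]);return l[2:]+t[0]*l[:2]
K=[X(L[i-1],L[i]) for i in range(4)]
print("corners TL TR BR BL",np.round(K,1).tolist(),"eye",(unproj(im,C,.015)[:,:2]*1000).round(1).tolist())
print([round(float(np.linalg.norm(K[i]-K[(i+1)%4])),1) for i in range(4)])
TL,TR,BR,BL=K
y=(TL+BL-TR-BR);th=np.arctan2(y[1],y[0])-np.pi/2
c=sum(K)/4; ux=np.array([np.cos(th),np.sin(th)]);uy=np.array([-ux[1],ux[0]]);O=c+15*ux
r,_=plate(im);p=np.array(r[0])-O
print("th",th,"O",O,"plate in fixture",p@ux,p@uy,"ang",np.radians(r[2])-th)
for g in (1,-1):
  print(proj(im,np.r_[O+5*ux+g*238*uy,175]/1000))
print("seat",O+5*ux-110*uy)
E
```

```text
60 [2.040000e-02 9.998000e-01 6.115155e+02 2.655480e+01] ang 88.83
53 [ 9.999000e-01 -1.460000e-02  5.086183e+02 -2.825611e+02] ang -0.84
60 [1.980000e-02 9.998000e-01 3.982462e+02 1.944910e+01] ang 88.87
52 [ 9.997000e-01 -2.450000e-02  5.080674e+02  3.193447e+02] ang -1.41
corners TL TR BR BL [[617.4000244140625, 316.70001220703125], [605.2000122070312, -284.0], [392.29998779296875, -280.8999938964844], [404.20001220703125, 321.8999938964844]] eye [[616.5, 314.9], [603.4, -284.2], [393.4, -280.3], [404.8, 319.6]]
[600.8, 212.9, 602.9, 213.3]
th -0.020079136 O [519.78436   18.128819] plate in fixture -28.4643203531364 -87.35124297783887 ang 0.13347142517000776
[[201.47123389 293.05016832]]
[[478.90127307 295.92291717]]
seat [522.57477 -91.9494 ]
```

```bash
cat >> h.py <<'E'
TH=-.0201; O=np.array([519.3,18.1])
ux=np.array([np.cos(TH),np.sin(TH)]);uy=np.array([-ux[1],ux[0]])
def fx(p): d=np.array(p[:2])*1000-O; return d@ux,d@uy,p[2]*1000
Rt=R.from_matrix(np.c_[np.r_[-uy*-1,0]*-1*-1,np.r_[ux,0],[0,0,-1]])  # tool x=fixture y, tool y=fixture x, z down
def goto(x,y,z):
    s=ctrl.get_state();R0=R.from_rotvec(s["tool_rot"]);q=O+x*ux+y*uy
    d=R0.inv().apply(np.r_[q,z]-np.array(s["position"])*1000)
    print("from",np.round(fx(s["position"]),1),"shift",d.round(1),"turn",(R0.inv()*Rt).as_rotvec().round(4),"q",np.round(s["joint_positions"],2),"F",np.round(s["ft_force"],1))
E
python3 -c "
from h import *
print(np.linalg.det(Rt.as_matrix()),Rt.as_matrix().round(2))
goto(-28,-3,240); goto(-28,-3,19)"
```

```text
1.0 [[ 0.02  1.    0.  ]
 [ 1.   -0.02  0.  ]
 [ 0.    0.   -1.  ]]
from [-333.7  594.6  190.1] shift [-463.2 -485.8  -49.9] turn [ 1.0000e-04 -0.0000e+00  1.2821e+00] q [-1.25  0.32 -0.07  1.45  0.02  1.37 -0.06] F [-0.7 -0.2  0.3]
from [-333.7  594.6  190.1] shift [-463.2 -485.8  171.1] turn [ 1.0000e-04 -0.0000e+00  1.2821e+00] q [-1.25  0.32 -0.07  1.45  0.02  1.37 -0.06] F [-0.7 -0.2  0.3]
```

jog_arm(increments=[{"tx": -463,"ty": -486,"tz": -50,"wz": 1.282,"gripper": 0.46},{"tx": -463,"ty": -486,"tz": -50,"wz": 1.282,"gripper": 0.46},{"tx": -463,"ty": -486,"tz": -50,"wz": 1.282,"gripper": 0.46},{"tx": -463,"ty": -486,"tz": -50,"wz": 1.282,"gripper": 0.46},{"tx": -463,"ty": -486,"tz": -50,"wz": 1.282,"gripper": 0.46}])

```text
validation failed for argument at $.in...
```

```bash
python3 -c "
from h import *
goto(-28,-3,240)"
```

```text
from [-333.7  594.6  190.1] shift [-463.2 -485.8  -49.9] turn [ 1.0000e-04 -0.0000e+00  1.2821e+00] q [-1.25  0.32 -0.07  1.45  0.02  1.37 -0.06] F [-0.7 -0.2  0.3]
```

jog_arm(increments=[{"tx": -463,"ty": -486,"tz": -50,"wx": 0,"wy": 0,"wz": 1.282,"gripper": 0.46},{"tx": -463,"ty": -486,"tz": -50,"wx": 0,"wy": 0,"wz": 1.282,"gripper": 0.46},{"tx": -463,"ty": -486,"tz": -50,"wx": 0,"wy": 0,"wz": 1.282,"gripper": 0.46},{"tx": -463,"ty": -486,"tz": -50,"wx": 0,"wy": 0,"wz": 1.282,"gripper": 0.46},{"tx": -463,"ty": -486,"tz": -50,"wx": 0,"wy": 0,"wz": 1.282,"gripper": 0.46}])

```text
time: 1.67
position: [0.289, 0.4306, 0.2057]
tool_rot: [-1.422, -2.801, -0.001]
ft_force: [0.2, 0.2, 0.9]
grip_width: 0.705
grip_force: 0.0
```

```bash
python3 -c "
from h import *
goto(-28,-3,240)"
```

```text
from [-238.6  407.8  205.7] shift [-454.3  -81.5  -34.4] turn [ 2.000e-04 -4.000e-04  6.512e-01] q [-1.11  0.03  0.08  1.75 -0.    1.35 -0.4 ] F [0.2 0.2 0.9]
```

jog_arm(increments=[{"tx": -454,"ty": -82,"tz": -34,"wx": 0,"wy": 0,"wz": 0.651,"gripper": 0.46},{"tx": -454,"ty": -82,"tz": -34,"wx": 0,"wy": 0,"wz": 0.651,"gripper": 0.46},{"tx": -454,"ty": -82,"tz": -34,"wx": 0,"wy": 0,"wz": 0.651,"gripper": 0.46},{"tx": -454,"ty": -82,"tz": -34,"wx": 0,"wy": 0,"wz": 0.651,"gripper": 0.46},{"tx": -454,"ty": -82,"tz": -34,"wx": 0,"wy": 0,"wz": 0.651,"gripper": 0.46}])

```text
time: 2.08
position: [0.3808, 0.2442, 0.2213]
tool_rot: [-2.215, -2.228, -0.002]
ft_force: [1.3, 0.2, -0.1]
grip_width: 0.465
grip_force: 0.0
```

```bash
python3 -c "
from h import *
goto(-28,-3,240)"
```

```text
from [-143.   223.2  221.3] shift [-229.2  109.   -18.8] turn [ 0.0006 -0.001   0.0261] q [-0.91 -0.13  0.26  1.87  0.03  1.39 -0.65] F [ 1.3  0.2 -0.1]
```

jog_arm(increments=[{"tx": -229,"ty": 109,"tz": -19,"wx": 0,"wy": 0,"wz": 0.026,"gripper": 0.46},{"tx": -229,"ty": 109,"tz": -19,"wx": 0,"wy": 0,"wz": 0.026,"gripper": 0.46},{"tx": -229,"ty": 109,"tz": -19,"wx": 0,"wy": 0,"wz": 0.026,"gripper": 0.46},{"tx": -229,"ty": 109,"tz": -19,"wx": 0,"wy": 0,"wz": 0.026,"gripper": 0.46},{"tx": -229,"ty": 109,"tz": -19,"wx": 0,"wy": 0,"wz": 0.026,"gripper": 0.46}])

```text
time: 2.5
position: [0.4724, 0.0575, 0.237]
tool_rot: [2.237, 2.206, 0.002]
ft_force: [1.3, 0.4, -0.5]
grip_width: 0.461
grip_force: 0.0
```

```bash
python3 -c "
from h import *
goto(-28,-3,19)"
```

```text
from [-47.7  38.5 237. ] shift [-41.8  19.2 218. ] turn [ 0.0011 -0.0011  0.0061] q [-0.73 -0.1   0.52  1.81  0.05  1.42 -0.24] F [ 1.3  0.4 -0.5]
```

jog_arm(increments=[{"tx": -42,"ty": 19,"tz": 0,"wx": 0.001,"wy": -0.001,"wz": 0.006,"gripper": 0.46},{"tx": -42,"ty": 19,"tz": 20,"wx": 0.001,"wy": -0.001,"wz": 0.006,"gripper": 0.46},{"tx": -42,"ty": 19,"tz": 60,"wx": 0.001,"wy": -0.001,"wz": 0.006,"gripper": 0.46},{"tx": -42,"ty": 19,"tz": 100,"wx": 0.001,"wy": -0.001,"wz": 0.006,"gripper": 0.46},{"tx": -42,"ty": 19,"tz": 140,"wx": 0.001,"wy": -0.001,"wz": 0.006,"gripper": 0.46}])

```text
time: 2.92
position: [0.4908, 0.0171, 0.0956]
tool_rot: [2.244, 2.197, 0.002]
ft_force: [1.0, 0.3, -0.2]
grip_width: 0.463
grip_force: 0.0
```

```bash
python3 -c "
from h import *
goto(-28,-3,19)"
```

```text
from [-28.4  -1.6  95.6] shift [-1.4  0.3 76.6] turn [ 0.0014 -0.0003 -0.0009] q [-0.68  0.05  0.61  1.98 -0.03  1.13 -0.08] F [ 1.   0.3 -0.2]
```

jog_arm(increments=[{"tx": -1,"ty": 0,"tz": 30,"wx": 0.001,"wy": 0,"wz": 0,"gripper": 0.46},{"tx": -1,"ty": 0,"tz": 50,"wx": 0.001,"wy": 0,"wz": 0,"gripper": 0.46},{"tx": -1,"ty": 0,"tz": 65,"wx": 0.001,"wy": 0,"wz": 0,"gripper": 0.46},{"tx": -1,"ty": 0,"tz": 74,"wx": 0.001,"wy": 0,"wz": 0,"gripper": 0.46},{"tx": -1,"ty": 0,"tz": 76,"wx": 0.001,"wy": 0,"wz": 0,"gripper": 0.46}])

```text
time: 3.33
position: [0.489, 0.0161, 0.0191]
tool_rot: [-2.242, -2.198, 0.007]
ft_force: [-0.7, -0.0, -0.4]
grip_width: 0.459
grip_force: 0.0
```

```bash
python3 -c "
from h import *
goto(-28,-40,19)"
```

```text
from [-30.3  -2.6  19.1] shift [-37.4   2.2   0.1] turn [-0.0045  0.0018  0.0001] q [-0.65  0.16  0.61  2.05 -0.11  0.97 -0.01] F [-0.7 -0.  -0.4]
```

jog_arm(increments=[{"tx": -7,"ty": 0,"tz": 0,"wx": 0,"wy": 0,"wz": 0,"gripper": 0.46},{"tx": -14,"ty": 0,"tz": 0,"wx": 0,"wy": 0,"wz": 0,"gripper": 0.46},{"tx": -20,"ty": 0,"tz": 0,"wx": 0,"wy": 0,"wz": 0,"gripper": 0.46},{"tx": -25,"ty": 0,"tz": 0,"wx": 0,"wy": 0,"wz": 0,"gripper": 0.46},{"tx": -30,"ty": 0,"tz": 0,"wx": 0,"wy": 0,"wz": 0,"gripper": 0.46}])

```text
time: 3.75
position: [0.4902, -0.0146, 0.0213]
tool_rot: [-2.244, -2.198, 0.001]
ft_force: [0.6, 0.3, 0.4]
grip_width: 0.458
grip_force: 0.0
```

```bash
python3 -c "
from h import *
goto(-28,-40,19)
im=vision.get_image('top');r,c=plate(im);print(r,np.array(fx((r[0][0]/1e3,r[0][1]/1e3,0))))
cv2.imwrite('pics/t1.png',cv2.resize(im['color'][180:370,170:510],None,fx=2.3,fy=2.3))"
```

```text
from [-28.4 -33.3  21.3] shift [-6.7  0.4  2.3] turn [-0.0004  0.0004 -0.0008] q [-0.61  0.16  0.63  2.05 -0.11  0.97  0.06] F [0.6 0.3 0.4]
((517.6481323242188, -93.82156372070312), (39.909271240234375, 63.65968322753906), 2.339125871658325) [   0.59793795 -111.93215607    0.        ]
```

View pics/t1.png

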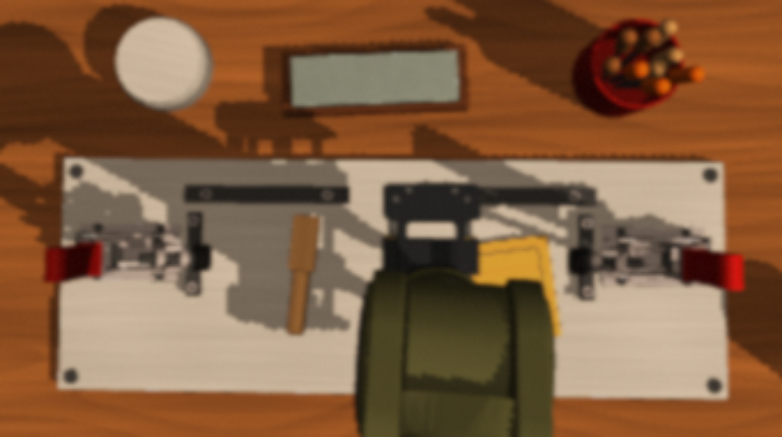

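The view shows the fingers near (430,260) over the plate's inner part, and the plate has hardly moved. I check with the wrist camera.

```bash
python3 -c "
from h import *
im=vision.get_image('wrist');cv2.imwrite('pics/w1.png',im['color'])
im=vision.get_image('side');cv2.imwrite('pics/s1.png',cv2.resize(im['color'][240:450,180:440],None,fx=2.5,fy=2.5))"
```

```text
(no output)
```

View pics/s1.png

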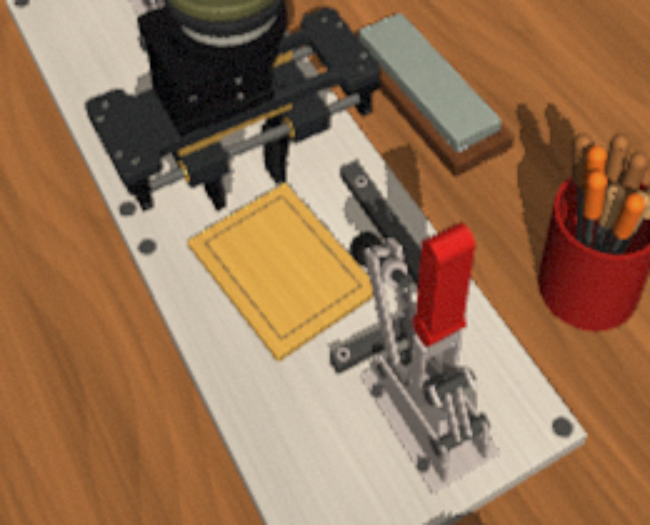

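The side view shows both finger tips beside the plate's inner edge, just about at contact. I carry on pushing, a little lower.

jog_arm(increments=[{"tx": -3,"ty": 0,"tz": 2,"wx": 0,"wy": 0,"wz": 0,"gripper": 0.46},{"tx": -6,"ty": 0,"tz": 2,"wx": 0,"wy": 0,"wz": 0,"gripper": 0.46},{"tx": -9,"ty": 0,"tz": 2,"wx": 0,"wy": 0,"wz": 0,"gripper": 0.46},{"tx": -12,"ty": 0,"tz": 2,"wx": 0,"wy": 0,"wz": 0,"gripper": 0.46},{"tx": -14,"ty": 0,"tz": 2,"wx": 0,"wy": 0,"wz": 0,"gripper": 0.46}])

```text
time: 4.32
position: [0.4892, -0.0282, 0.0184]
tool_rot: [-2.243, -2.198, 0.004]
ft_force: [-0.2, -0.2, -0.0]
grip_width: 0.462
grip_force: 0.0
```

```bash
cat >> h.py <<'E'
def pl(cam="side"):
    im=vision.get_image(cam)
    if cam=="side": im["color"][:280]=0
    r,_=plate(im);a=np.radians(r[2]);w,h=r[1]
    print(cam,"size",np.round(r[1],1),"at",np.round(fx(np.r_[r[0],0]/1000)[:2],1),"ang",round((a-TH+np.pi/4)%(np.pi/2)-np.pi/4,3))
E
python3 -c "
from h import *
goto(-28,-40,19);pl();pl('top')"
```

```text
from [-29.1 -46.9  18.4] shift [ 6.9  1.1 -0.6] turn [-0.0021  0.0011 -0.0001] q [-0.59  0.16  0.64  2.05 -0.12  0.97  0.09] F [-0.2 -0.2 -0. ]
side size [ 90.4 121.3] at [-28.  -89.6] ang 0.134
top size [46.9 40.7] at [   0.6 -120.7] ang 0.011
```

```bash
python3 -c "
from h import *
im=vision.get_image('side')
q=np.array([[215,205],[275,180]])/2.5+[180,240]
for z in (0.02,.04,.06):
  for p in unproj(im,q,z): print(z,np.round(fx(p),1))
s=ctrl.get_state()
cv2.imwrite('pics/s2.png',cv2.resize(im['color'][260:400,180:400],None,fx=3.5,fy=3.5))
E=proj(im,np.array(s['position'])); print(E,(E-[180,260])*3.5)
"
```

```text
0.02 [-47.5 -14.8  20. ]
0.02 [  3.7 -16.2  20. ]
0.04 [-52.1 -28.8  40. ]
0.04 [ -2.4 -30.2  40. ]
0.06 [-56.7 -42.8  60. ]
0.06 [ -8.5 -44.2  60. ]
[[281.87138784 330.4978187 ]] [[356.54985744 246.74236544]]
```

View pics/s2.png

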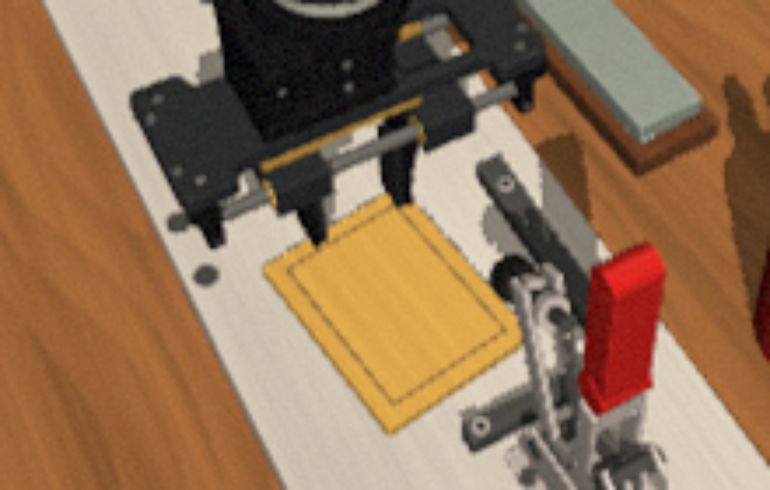

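The tips at (318,245) and (400,205) in the crop stand well above the projected TCP, over the plate. So the true tips are about 20 mm higher than reported. I back off and descend by feel.

jog_arm(increments=[{"tx": 22,"ty": 0,"tz": 0,"wx": 0,"wy": 0,"wz": 0,"gripper": 0.46},{"tx": 44,"ty": 0,"tz": 0,"wx": 0,"wy": 0,"wz": 0,"gripper": 0.46},{"tx": 44,"ty": 0,"tz": 4,"wx": 0,"wy": 0,"wz": 0,"gripper": 0.46},{"tx": 44,"ty": 0,"tz": 8,"wx": 0,"wy": 0,"wz": 0,"gripper": 0.46},{"tx": 44,"ty": 0,"tz": 8,"wx": 0,"wy": 0,"wz": 0,"gripper": 0.46}])

```text
time: 4.88
position: [0.4894, 0.0158, 0.0096]
tool_rot: [-2.242, -2.199, 0.006]
ft_force: [-0.3, 0.4, 0.1]
grip_width: 0.456
grip_force: 0.0
```

```bash
python3 -c "
from h import *
goto(-28,-3,19)
im=vision.get_image('side')
cv2.imwrite('pics/s3.png',cv2.resize(im['color'][260:400,180:400],None,fx=3.5,fy=3.5))
s=ctrl.get_state()
E=proj(im,np.array(s['position'])); print(E,(E-[180,260])*3.5)"
```

```text
from [-29.9  -2.9   9.6] shift [-0.1  1.8 -9.4] turn [-0.0034  0.0018  0.0004] q [-0.65  0.18  0.61  2.06 -0.12  0.95  0.  ] F [-0.3  0.4  0.1]
[[272.23873727 317.27213356]] [[322.83558043 200.45246746]]
```

View pics/s3.png

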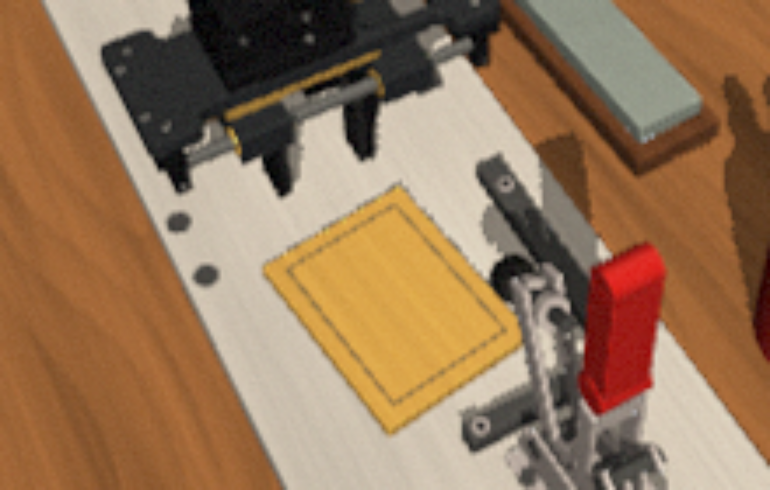

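Reported z is now 9.6 mm, below the bed top, with no contact. The tips at (285,193) and (367,158) in the crop are about 18 mm above the reported point. I descend further in small steps to feel for the bed.

jog_arm(increments=[{"tx": 0,"ty": 2,"tz": 3,"wx": 0,"wy": 0,"wz": 0,"gripper": 0.46},{"tx": 0,"ty": 2,"tz": 5,"wx": 0,"wy": 0,"wz": 0,"gripper": 0.46},{"tx": 0,"ty": 2,"tz": 7,"wx": 0,"wy": 0,"wz": 0,"gripper": 0.46},{"tx": 0,"ty": 2,"tz": 8,"wx": 0,"wy": 0,"wz": 0,"gripper": 0.46},{"tx": 0,"ty": 2,"tz": 8,"wx": 0,"wy": 0,"wz": 0,"gripper": 0.46}])

```text
time: 5.35
position: [0.4919, 0.0159, 0.0021]
tool_rot: [-2.243, -2.198, 0.004]
ft_force: [-0.5, 0.7, 0.5]
grip_width: 0.46
grip_force: 0.0
```

jog_arm(increments=[{"tx": 0,"ty": 0,"tz": 1,"wx": 0,"wy": 0,"wz": 0,"gripper": 0.46},{"tx": 0,"ty": 0,"tz": 2,"wx": 0,"wy": 0,"wz": 0,"gripper": 0.46},{"tx": 0,"ty": 0,"tz": 3,"wx": 0,"wy": 0,"wz": 0,"gripper": 0.46},{"tx": 0,"ty": 0,"tz": 4,"wx": 0,"wy": 0,"wz": 0,"gripper": 0.46},{"tx": 0,"ty": 0,"tz": 4,"wx": 0,"wy": 0,"wz": 0,"gripper": 0.46}])

```text
time: 5.77
position: [0.492, 0.0162, -0.0018]
tool_rot: [-2.243, -2.199, 0.004]
ft_force: [-0.6, 0.1, -0.8]
grip_width: 0.458
grip_force: 0.0
```

jog_arm(increments=[{"tx": 0,"ty": 0,"tz": 1,"wx": 0,"wy": 0,"wz": 0,"gripper": 0.46},{"tx": 0,"ty": 0,"tz": 2,"wx": 0,"wy": 0,"wz": 0,"gripper": 0.46},{"tx": 0,"ty": 0,"tz": 3,"wx": 0,"wy": 0,"wz": 0,"gripper": 0.46},{"tx": 0,"ty": 0,"tz": 3,"wx": 0,"wy": 0,"wz": 0,"gripper": 0.46},{"tx": 0,"ty": 0,"tz": 3,"wx": 0,"wy": 0,"wz": 0,"gripper": 0.46}])

```text
time: 6.18
position: [0.4921, 0.0162, -0.0047]
tool_rot: [-2.243, -2.199, 0.003]
ft_force: [0.3, 0.1, 0.1]
grip_width: 0.463
grip_force: 0.0
```

jog_arm(increments=[{"tx": 0,"ty": 0,"tz": 1,"wx": 0,"wy": 0,"wz": 0,"gripper": 0.46},{"tx": 0,"ty": 0,"tz": 1,"wx": 0,"wy": 0,"wz": 0,"gripper": 0.46},{"tx": 0,"ty": 0,"tz": 2,"wx": 0,"wy": 0,"wz": 0,"gripper": 0.46},{"tx": 0,"ty": 0,"tz": 3,"wx": 0,"wy": 0,"wz": 0,"gripper": 0.46},{"tx": 0,"ty": 0,"tz": 3,"wx": 0,"wy": 0,"wz": 0,"gripper": 0.46}])

```text
time: 6.6
position: [0.492, 0.0162, -0.0078]
tool_rot: [-2.243, -2.199, 0.004]
ft_force: [-0.3, -0.1, 0.7]
grip_width: 0.463
grip_force: 0.0
```

jog_arm(increments=[{"tx": 0,"ty": 0,"tz": 1,"wx": 0,"wy": 0,"wz": 0,"gripper": 0.46},{"tx": 0,"ty": 0,"tz": 2,"wx": 0,"wy": 0,"wz": 0,"gripper": 0.46},{"tx": 0,"ty": 0,"tz": 3,"wx": 0,"wy": 0,"wz": 0,"gripper": 0.46},{"tx": 0,"ty": 0,"tz": 4,"wx": 0,"wy": 0,"wz": 0,"gripper": 0.46},{"tx": 0,"ty": 0,"tz": 4,"wx": 0,"wy": 0,"wz": 0,"gripper": 0.46}])

```text
time: 7.02
position: [0.4919, 0.0162, -0.0118]
tool_rot: [-2.243, -2.199, 0.004]
ft_force: [-0.4, -0.4, -0.0]
grip_width: 0.456
grip_force: 0.0
```

```bash
python3 -c "
from h import *
goto(-28,-3,-10);pl()
im=vision.get_image('side')
cv2.imwrite('pics/s4.png',cv2.resize(im['color'][260:400,180:400],None,fx=3.5,fy=3.5,interpolation=2))
s=ctrl.get_state()
E=proj(im,np.array(s['position'])); print(E,(E-[180,260])*3.5)"
```

```text
from [-27.3  -2.5 -11.8] shift [-0.5 -0.7 -1.8] turn [-0.0023  0.0011  0.0002] q [-0.64  0.22  0.6   2.07 -0.15  0.9   0.03] F [-0.4 -0.4 -0. ]
side size [ 90.5 121. ] at [-28.1 -89.6] ang 0.135
[[273.95318768 322.87931081]] [[328.83615687 220.07758784]]
```

View pics/s4.png

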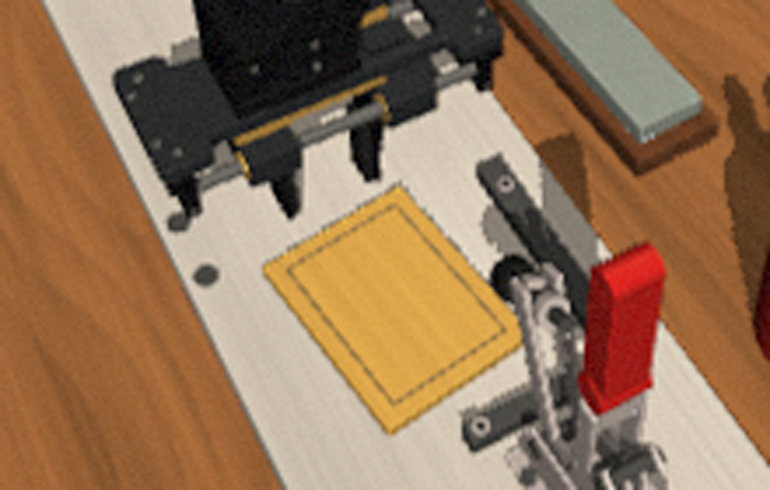

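Tips at (290,217) and (374,180) are now close to the bed. A few more small steps.

jog_arm(increments=[{"tx": 0,"ty": 0,"tz": 1,"wx": 0,"wy": 0,"wz": 0,"gripper": 0.46},{"tx": 0,"ty": 0,"tz": 1,"wx": 0,"wy": 0,"wz": 0,"gripper": 0.46},{"tx": 0,"ty": 0,"tz": 2,"wx": 0,"wy": 0,"wz": 0,"gripper": 0.46},{"tx": 0,"ty": 0,"tz": 3,"wx": 0,"wy": 0,"wz": 0,"gripper": 0.46},{"tx": 0,"ty": 0,"tz": 3,"wx": 0,"wy": 0,"wz": 0,"gripper": 0.46}])

```text
time: 7.53
position: [0.4919, 0.0162, -0.0148]
tool_rot: [-2.243, -2.199, 0.004]
ft_force: [0.2, -0.7, -0.8]
grip_width: 0.459
grip_force: 0.0
```

jog_arm(increments=[{"tx": -7,"ty": 0,"tz": 0,"wx": 0,"wy": 0,"wz": 0,"gripper": 0.46},{"tx": -14,"ty": 0,"tz": 0,"wx": 0,"wy": 0,"wz": 0,"gripper": 0.46},{"tx": -20,"ty": 0,"tz": 0,"wx": 0,"wy": 0,"wz": 0,"gripper": 0.46},{"tx": -24,"ty": 0,"tz": 0,"wx": 0,"wy": 0,"wz": 0,"gripper": 0.46},{"tx": -28,"ty": 0,"tz": 0,"wx": 0,"wy": 0,"wz": 0,"gripper": 0.46}])

```text
time: 7.95
position: [0.4918, -0.0117, -0.0145]
tool_rot: [-2.243, -2.198, 0.002]
ft_force: [1.8, 4.3, -1.8]
grip_width: 0.457
grip_force: 2.0
```

```bash
python3 -c "
from h import *
goto(-28,-40,-15);pl()"
```

```text
from [-26.9 -30.3 -14.5] shift [-9.7 -1.1  0.5] turn [-0.0014  0.0001  0.0001] q [-0.59  0.22  0.61  2.07 -0.16  0.9   0.09] F [ 1.8  4.3 -1.8]
side size [ 89.1 122.1] at [ -33.  -103.5] ang 0.06
```

The plate moves now, at about 4 N. I continue until the force rises at the side fence.

jog_arm(increments=[{"tx": -2,"ty": 0,"tz": 0,"wx": 0,"wy": 0,"wz": 0,"gripper": 0.46},{"tx": -4,"ty": 0,"tz": 0,"wx": 0,"wy": 0,"wz": 0,"gripper": 0.46},{"tx": -6,"ty": 0,"tz": 0,"wx": 0,"wy": 0,"wz": 0,"gripper": 0.46},{"tx": -7,"ty": 0,"tz": 0,"wx": 0,"wy": 0,"wz": 0,"gripper": 0.46},{"tx": -8,"ty": 0,"tz": 0,"wx": 0,"wy": 0,"wz": 0,"gripper": 0.46}])

```text
time: 8.42
position: [0.4915, -0.0197, -0.0145]
tool_rot: [-2.243, -2.199, 0.003]
ft_force: [1.3, 4.0, -1.0]
grip_width: 0.461
grip_force: 2.3
```

```bash
python3 -c "
from h import *
goto(-28,-40,-15);pl()"
```

```text
from [-27.  -38.4 -14.5] shift [-1.6 -1.   0.5] turn [-0.0017  0.0007  0.0003] q [-0.58  0.22  0.62  2.07 -0.16  0.9   0.11] F [ 1.3  4.  -1. ]
side size [121.8  88.9] at [ -35.3 -110.1] ang 0.019
```

jog_arm(increments=[{"tx": -1,"ty": 0,"tz": 0,"wx": 0,"wy": 0,"wz": 0,"gripper": 0.46},{"tx": -2,"ty": 0,"tz": 0,"wx": 0,"wy": 0,"wz": 0,"gripper": 0.46},{"tx": -3,"ty": 0,"tz": 0,"wx": 0,"wy": 0,"wz": 0,"gripper": 0.46},{"tx": -3.5,"ty": 0,"tz": 0,"wx": 0,"wy": 0,"wz": 0,"gripper": 0.46},{"tx": -4,"ty": 0,"tz": 0,"wx": 0,"wy": 0,"wz": 0,"gripper": 0.46}])

```text
time: 8.88
position: [0.4915, -0.0213, -0.0144]
tool_rot: [-2.24, -2.199, -0.0]
ft_force: [2.0, 10.8, -0.9]
grip_width: 0.456
grip_force: 4.8
```

```bash
python3 -c "
from h import *
goto(-28,-40,-15);pl()"
```

```text
from [-27.  -40.  -14.4] shift [-0.  -1.   0.6] turn [-0.0018 -0.0018  0.0017] q [-0.58  0.22  0.62  2.07 -0.17  0.9   0.12] F [ 2.  10.8 -0.9]
side size [122.  89.] at [ -35.9 -111.2] ang 0.016
```

The plate is square on the side fence at 10.8 N. Now I lift and go round to the near edge with the fingers shut.

jog_arm(increments=[{"tx": 8,"ty": 0,"tz": 0,"wx": 0,"wy": 0,"wz": 0,"gripper": 0.46},{"tx": 12,"ty": 0,"tz": -30,"wx": 0,"wy": 0,"wz": 0,"gripper": 0},{"tx": 0,"ty": -30,"tz": -45,"wx": 0,"wy": 0,"wz": 0,"gripper": 0},{"tx": -30,"ty": -55,"tz": -45,"wx": 0,"wy": 0,"wz": 0,"gripper": 0},{"tx": -60,"ty": -74,"tz": -45,"wx": 0,"wy": 0,"wz": 0,"gripper": 0}])

```text
time: 9.35
position: [0.4144, -0.0835, 0.0309]
tool_rot: [-2.241, -2.201, 0.005]
ft_force: [-0.3, -0.8, -0.0]
grip_width: 0.243
grip_force: 0.0
```

```bash
python3 -c "
from h import *
goto(-103,-105,-15);pl();pl('top')"
```

```text
from [-102.8 -103.7   30.9] shift [-1.2 -0.1 45.9] turn [-0.0027  0.0021  0.0023] q [-0.57 -0.04  0.7   2.19  0.03  0.99  0.1 ] F [-0.3 -0.8 -0. ]
side size [116.7  89. ] at [ -35.7 -113.9] ang 0.012
top size [118.4  87.3] at [ -35.  -109.6] ang 0.01
```

jog_arm(increments=[{"tx": -3,"ty": -2,"tz": 0,"wx": 0,"wy": 0,"wz": 0.002,"gripper": 0},{"tx": -6,"ty": -2,"tz": 0,"wx": 0,"wy": 0,"wz": 0.002,"gripper": 0},{"tx": -6,"ty": -2,"tz": 15,"wx": 0,"wy": 0,"wz": 0.002,"gripper": 0},{"tx": -6,"ty": -2,"tz": 30,"wx": 0,"wy": 0,"wz": 0.002,"gripper": 0},{"tx": -6,"ty": -2,"tz": 45,"wx": 0,"wy": 0,"wz": 0.002,"gripper": 0}])

```text
time: 9.87
position: [0.4148, -0.0882, -0.0148]
tool_rot: [2.244, 2.198, -0.004]
ft_force: [-0.2, 0.9, 0.3]
grip_width: 0.007
grip_force: 0.0
```

jog_arm(increments=[{"tx": 0,"ty": 4,"tz": 0,"wx": 0,"wy": 0,"wz": 0,"gripper": 0},{"tx": 0,"ty": 8,"tz": 0,"wx": 0,"wy": 0,"wz": 0,"gripper": 0},{"tx": 0,"ty": 12,"tz": 0,"wx": 0,"wy": 0,"wz": 0,"gripper": 0},{"tx": 0,"ty": 16,"tz": 0,"wx": 0,"wy": 0,"wz": 0,"gripper": 0},{"tx": 0,"ty": 20,"tz": 0,"wx": 0,"wy": 0,"wz": 0,"gripper": 0}])

```text
time: 10.28
position: [0.4285, -0.0881, -0.015]
tool_rot: [-2.237, -2.19, 0.015]
ft_force: [-17.2, 1.2, 12.7]
grip_width: 0.005
grip_force: 8.1
```

```bash
python3 -c "
from h import *
goto(-50,-110,-15);pl()"
```

```text
from [ -88.7 -108.   -15. ] shift [-2.  38.7 -0.6] turn [-0.0146 -0.0006 -0.0013] q [-0.54  0.11  0.72  2.18 -0.09  0.89  0.21] F [-17.2   1.2  12.7]
side size [99.5 89.1] at [ -34.2 -122.4] ang 0.006
```

The 17 N with an upward 12.7 N suggests the tips' bevel rides on the plate's top edge. I back off and go lower until I feel the bed.

jog_arm(increments=[{"tx": 0,"ty": -15,"tz": 0,"wx": 0,"wy": 0,"wz": 0,"gripper": 0},{"tx": 0,"ty": -22,"tz": 0,"wx": 0,"wy": 0,"wz": 0,"gripper": 0},{"tx": 0,"ty": -22,"tz": 1,"wx": 0,"wy": 0,"wz": 0,"gripper": 0},{"tx": 0,"ty": -22,"tz": 2,"wx": 0,"wy": 0,"wz": 0,"gripper": 0},{"tx": 0,"ty": -22,"tz": 3,"wx": 0,"wy": 0,"wz": 0,"gripper": 0}])

```text
time: 10.75
position: [0.4134, -0.0881, -0.0168]
tool_rot: [2.245, 2.197, -0.001]
ft_force: [0.2, -0.1, -0.1]
grip_width: 0.007
grip_force: 0.0
```

```bash
python3 -c "
from h import *
goto(-50,-110,-15);pl()
im=vision.get_image('side')
cv2.imwrite('pics/s5.png',cv2.resize(im['color'][260:400,180:400],None,fx=3.5,fy=3.5,interpolation=2))"
```

```text
from [-103.8 -108.4  -16.8] shift [-1.6 53.8 -1.8] turn [ 0.0002  0.0008 -0.0016] q [-0.55  0.06  0.72  2.23 -0.05  0.87  0.18] F [ 0.2 -0.1 -0.1]
side size [99. 89.] at [ -34.  -122.6] ang 0.009
```

View pics/s5.png

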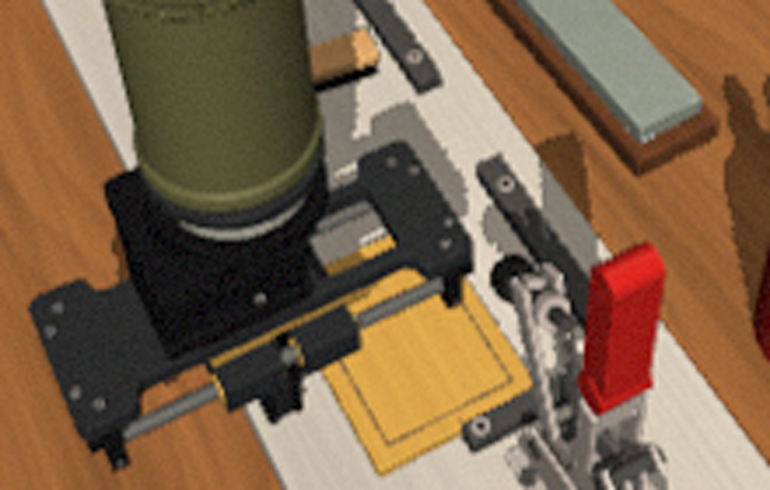

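The shut fingers at (283,410) in the crop stand before the plate's near edge, and the body ends hang clear of the plate. I lower until contact.

jog_arm(increments=[{"tx": 0,"ty": 0,"tz": 1,"wx": 0,"wy": 0,"wz": 0,"gripper": 0},{"tx": 0,"ty": 0,"tz": 2,"wx": 0,"wy": 0,"wz": 0,"gripper": 0},{"tx": 0,"ty": 0,"tz": 3,"wx": 0,"wy": 0,"wz": 0,"gripper": 0},{"tx": 0,"ty": 0,"tz": 3,"wx": 0,"wy": 0,"wz": 0,"gripper": 0},{"tx": 0,"ty": 0,"tz": 3,"wx": 0,"wy": 0,"wz": 0,"gripper": 0}])

```text
time: 11.27
position: [0.4131, -0.0881, -0.0173]
tool_rot: [-2.244, -2.195, 0.002]
ft_force: [-11.2, 1.0, 36.8]
grip_width: 0.011
grip_force: 18.6
```

The bed is felt at reported −17 mm, so true tip z = reported + 32 mm. I raise slightly to 1 mm above the bed and push again.

jog_arm(increments=[{"tx": 0,"ty": 0,"tz": -3,"wx": 0,"wy": 0,"wz": 0,"gripper": 0},{"tx": 0,"ty": 4,"tz": -3.5,"wx": 0,"wy": 0,"wz": 0,"gripper": 0},{"tx": 0,"ty": 8,"tz": -3.5,"wx": 0,"wy": 0,"wz": 0,"gripper": 0},{"tx": 0,"ty": 12,"tz": -3.5,"wx": 0,"wy": 0,"wz": 0,"gripper": 0},{"tx": 0,"ty": 15,"tz": -3.5,"wx": 0,"wy": 0,"wz": 0,"gripper": 0}])

```text
time: 11.68
position: [0.4253, -0.0885, -0.0171]
tool_rot: [-2.242, -2.194, 0.009]
ft_force: [-12.7, 1.4, 18.6]
grip_width: 0.003
grip_force: 9.3
```

jog_arm(increments=[{"tx": 0,"ty": 1,"tz": 0,"wx": 0,"wy": 0,"wz": 0,"gripper": 0},{"tx": 0,"ty": 2,"tz": 0,"wx": 0,"wy": 0,"wz": 0,"gripper": 0},{"tx": 0,"ty": 3,"tz": 0,"wx": 0,"wy": 0,"wz": 0,"gripper": 0},{"tx": 0,"ty": 4,"tz": 0,"wx": 0,"wy": 0,"wz": 0,"gripper": 0},{"tx": 0,"ty": 5,"tz": 0,"wx": 0,"wy": 0,"wz": 0,"gripper": 0}])

```text
time: 12.1
position: [0.4251, -0.0884, -0.0172]
tool_rot: [-2.235, -2.188, 0.019]
ft_force: [-22.4, 2.3, 33.9]
grip_width: 0.006
grip_force: 16.1
```

```bash
python3 -c "
from h import *
goto(-50,-110,-16);pl()"
```

```text
from [ -92.1 -108.3  -17.2] shift [-1.6 42.1 -2. ] turn [-0.018  -0.0009 -0.0011] q [-0.54  0.11  0.72  2.19 -0.09  0.89  0.21] F [-22.4   2.3  33.9]
side size [97.3 89. ] at [ -34.  -123.4] ang 0.009
```

Forces grow without plate motion, so I release first and then compare the picture geometry.

jog_arm(increments=[{"tx": 0,"ty": -5,"tz": -5,"wx": 0,"wy": 0,"wz": 0,"gripper": 0},{"tx": 0,"ty": -12,"tz": -10,"wx": 0,"wy": 0,"wz": 0,"gripper": 0},{"tx": 0,"ty": -12,"tz": -10,"wx": 0,"wy": 0,"wz": 0,"gripper": 0},{"tx": 0,"ty": -12,"tz": -10,"wx": 0,"wy": 0,"wz": 0,"gripper": 0},{"tx": 0,"ty": -12,"tz": -10,"wx": 0,"wy": 0,"wz": 0,"gripper": 0}])

```text
time: 12.57
position: [0.4205, -0.0883, -0.0071]
tool_rot: [-2.245, -2.197, 0.003]
ft_force: [0.9, 0.3, 0.7]
grip_width: 0.003
grip_force: 0.0
```

```bash
python3 -c "
from h import *
goto(-50,-110,-15)
im=vision.get_image('side');cr=lambda p:((proj(im,p)-[180,260])*3.5).round(0)[0]
W=lambda x,y,z:np.r_[O+x*ux+y*uy,z]/1000
for z in (-17,0,15,25,35): print('tip',z,cr(W(-104,-108,z)))
for z in (30,50,70): print('leg',z,cr(W(-9,-108,z)),cr(W(-199,-108,z)))
w=vision.get_image('wrist');E=np.array(w['extrinsics']);print('cam',fx(-E[:3,:3].T@E[:3,3]))
i2=cv2.resize(w['color'],None,fx=1,fy=1);cv2.imwrite('pics/w2.png',i2)"
```

```text
from [ -96.7 -108.4   -7.1] shift [-1.5 46.7  7.9] turn [-0.0017  0.0012 -0.0016] q [-0.56  0.06  0.72  2.21 -0.05  0.89  0.18] F [0.9 0.3 0.7]
tip -17 [282. 432.]
tip 0 [279. 416.]
tip 15 [276. 401.]
tip 25 [275. 391.]
tip 35 [273. 380.]
leg 30 [442. 304.] [ 89. 475.]
leg 50 [441. 282.] [ 81. 454.]
leg 70 [441. 259.] [ 73. 433.]
cam (np.float64(-96.65696827101449), np.float64(-24.431814476379138), np.float64(186.48006289636814))
```

View pics/w2.png

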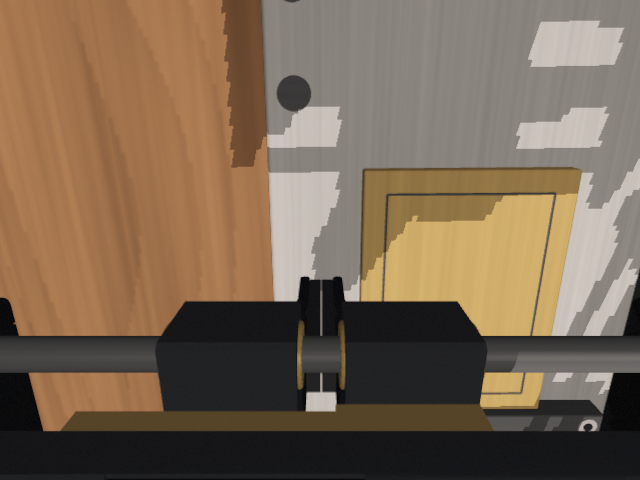

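The wrist view shows the shut fingers at (321,290), and the plate's inner edge from (362,170) to (580,170). The plate's known width tests whether the reported height is biased.

```bash
python3 -c "
from h import *
w=vision.get_image('wrist')
q=[(362,170),(580,170),(361,300),(268,170),(294,93),(321,280)]
for z in (.023,.015,-.009,-.017):
  P=unproj(w,q,z); print(z,'width',np.linalg.norm(P[1]-P[0]).round(4),[tuple(np.round(fx(p)[:2],1)) for p in P])
for z in (-7,10,25,40): print('tip',z,proj(w,np.r_[O-96.7*ux-108.4*uy,z]/1000).round())
pl('top')
"
```

```text
0.023 width 0.0888 [(np.float64(-80.2), np.float64(-49.7)), (np.float64(8.6), np.float64(-49.9)), (np.float64(-78.9), np.float64(-108.5)), (np.float64(-118.5), np.float64(-49.7)), (np.float64(-107.3), np.float64(-20.0)), (np.float64(-97.0), np.float64(-98.6))]
0.015 width 0.0932 [(np.float64(-79.4), np.float64(-51.0)), (np.float64(13.8), np.float64(-51.1)), (np.float64(-78.1), np.float64(-112.6)), (np.float64(-119.6), np.float64(-50.9)), (np.float64(-107.8), np.float64(-19.8)), (np.float64(-97.0), np.float64(-102.2))]
-0.009 width 0.1062 [(np.float64(-76.9), np.float64(-54.7)), (np.float64(29.2), np.float64(-54.9)), (np.float64(-75.4), np.float64(-124.9)), (np.float64(-122.8), np.float64(-54.6)), (np.float64(-109.3), np.float64(-19.1)), (np.float64(-97.0), np.float64(-113.1))]
-0.017 width 0.1105 [(np.float64(-76.1), np.float64(-55.9)), (np.float64(34.4), np.float64(-56.1)), (np.float64(-74.6), np.float64(-129.0)), (np.float64(-123.8), np.float64(-55.8)), (np.float64(-109.8), np.float64(-18.9)), (np.float64(-97.0), np.float64(-116.7))]
tip -7 [[322. 273.]]
tip 10 [[322. 287.]]
tip 25 [[322. 302.]]
tip 40 [[322. 319.]]
top size [108.6  87.3] at [ -33.  -104.8] ang 0.01
```

The reported pose is sound (width 88.8 mm), so the real fingers end about 32 mm short of the TCP. The 37° force direction shows that the tapered finger backs wedge on the plate edge. The flat sides pushed well before, so I turn the tool 90° and push mid-edge with one opened finger.

jog_arm(increments=[{"tx": 10,"ty": -4,"tz": -30,"wx": 0,"wy": 0,"wz": 0.12,"gripper": 0},{"tx": 48,"ty": -4,"tz": -30,"wx": 0,"wy": 0,"wz": 1.571,"gripper": 1},{"tx": 48,"ty": -4,"tz": -30,"wx": 0,"wy": 0,"wz": 1.571,"gripper": 1},{"tx": 48,"ty": -4,"tz": -30,"wx": 0,"wy": 0,"wz": 1.571,"gripper": 1},{"tx": 48,"ty": -4,"tz": -30,"wx": 0,"wy": 0,"wz": 1.571,"gripper": 1}])

```text
time: 13.18
position: [0.4174, -0.0394, 0.0232]
tool_rot: [-2.785, -1.453, 0.003]
ft_force: [0.3, -1.0, -0.6]
grip_width: 0.224
grip_force: 0.0
```

```bash
sed -i 's/^def goto(x,y,z):/RA=Rt*R.from_rotvec([0,0,np.pi\/2])\ndef goto(x,y,z,Rt=Rt):/' h.py; python3 -c "
from h import *
goto(-100,-60,24,RA)"
```

```text
from [-100.7  -59.5   23.2] shift [ 0.   0.9 -0.8] turn [-4.000e-04  1.800e-03  9.819e-01] q [-0.63 -0.03  0.66  2.2   0.02  0.97 -0.59] F [ 0.3 -1.  -0.6]
```

jog_arm(increments=[{"tx": 0,"ty": 0,"tz": 0,"wx": 0,"wy": 0,"wz": 0.982,"gripper": 1},{"tx": 0,"ty": 0,"tz": 0,"wx": 0,"wy": 0,"wz": 0.982,"gripper": 1},{"tx": 0,"ty": 0,"tz": 0,"wx": 0,"wy": 0,"wz": 0.982,"gripper": 1},{"tx": 0,"ty": 0,"tz": 0,"wx": 0,"wy": 0,"wz": 0.982,"gripper": 1},{"tx": 0,"ty": 0,"tz": 0,"wx": 0,"wy": 0,"wz": 0.982,"gripper": 1}])

```text
time: 13.6
position: [0.4171, -0.0403, 0.0229]
tool_rot: [3.097, 0.523, -0.004]
ft_force: [-0.6, 0.2, -0.3]
grip_width: 0.6
grip_force: 0.0
```

```bash
python3 -c "
from h import *
goto(-100,-60,-15,RA)"
```

```text
from [-101.   -60.5   22.9] shift [ 1.1 -0.1 37.9] turn [0.0004 0.0024 0.3549] q [-0.61 -0.03  0.64  2.2   0.02  0.97 -1.22] F [-0.6  0.2 -0.3]
```

jog_arm(increments=[{"tx": 0,"ty": 0,"tz": 0,"wx": 0,"wy": 0.002,"wz": 0.355,"gripper": 1},{"tx": 0,"ty": 0,"tz": 0,"wx": 0,"wy": 0.002,"wz": 0.355,"gripper": 1},{"tx": 0,"ty": 0,"tz": 0,"wx": 0,"wy": 0.002,"wz": 0.355,"gripper": 1},{"tx": 0,"ty": 0,"tz": 15,"wx": 0,"wy": 0.002,"wz": 0.355,"gripper": 1},{"tx": 0,"ty": 0,"tz": 25,"wx": 0,"wy": 0.002,"wz": 0.355,"gripper": 1}])

```text
time: 14.02
position: [0.4174, -0.0402, -0.0024]
tool_rot: [3.142, -0.022, 0.001]
ft_force: [-0.7, -0.8, -0.0]
grip_width: 0.96
grip_force: 0.0
```

```bash
python3 -c "
from h import *
goto(-100,-60,-14,RA);pl('top')"
```

```text
from [-100.7  -60.4   -2.4] shift [ 0.7 -0.4 11.6] turn [ 0.     -0.0006  0.0063] q [-0.6   0.02  0.64  2.23 -0.01  0.9  -1.53] F [-0.7 -0.8 -0. ]
top size [118.3  89.2] at [ -33.9 -109.6] ang 0.01
```

jog_arm(increments=[{"tx": 0,"ty": 0,"tz": 6,"wx": 0,"wy": 0,"wz": 0.006,"gripper": 1},{"tx": 0,"ty": 0,"tz": 10,"wx": 0,"wy": 0,"wz": 0.006,"gripper": 1},{"tx": 3,"ty": 0,"tz": 11.5,"wx": 0,"wy": 0,"wz": 0.006,"gripper": 1},{"tx": 6,"ty": 0,"tz": 11.5,"wx": 0,"wy": 0,"wz": 0.006,"gripper": 1},{"tx": 9,"ty": 0,"tz": 11.5,"wx": 0,"wy": 0,"wz": 0.006,"gripper": 1}])

```text
time: 14.48
position: [0.4268, -0.0404, -0.0132]
tool_rot: [3.141, -0.031, 0.001]
ft_force: [-0.3, 0.3, 0.7]
grip_width: 1.0
grip_force: 0.0
```

jog_arm(increments=[{"tx": 3,"ty": 0,"tz": 0,"wx": 0,"wy": 0,"wz": 0,"gripper": 1},{"tx": 6,"ty": 0,"tz": 0,"wx": 0,"wy": 0,"wz": 0,"gripper": 1},{"tx": 9,"ty": 0,"tz": 0,"wx": 0,"wy": 0,"wz": 0,"gripper": 1},{"tx": 12,"ty": 0,"tz": 0,"wx": 0,"wy": 0,"wz": 0,"gripper": 1},{"tx": 15,"ty": 0,"tz": 0,"wx": 0,"wy": 0,"wz": 0,"gripper": 1}])

```text
time: 14.9
position: [0.4332, -0.0407, -0.0147]
tool_rot: [-3.14, 0.036, 0.026]
ft_force: [-16.3, 1.1, 14.0]
grip_width: 0.999
grip_force: 8.4
```

```bash
python3 -c "
from h import *
goto(-50,-60,-14,RA);pl('top');pl()"
```

```text
from [-84.9 -60.5 -14.7] shift [34.9 -0.6 -1.3] turn [-0.0011  0.0166 -0.0028] q [-0.59  0.1   0.65  2.19 -0.08  0.89 -1.48] F [-16.3   1.1  14. ]
top size [120.2  75.1] at [ -22.8 -110.4] ang 0.009
side size [120.7  89.1] at [ -27.8 -111.7] ang 0.004
```

It moves but the tip seems to drag on the bed as the arm yields under the x push. I raise 3 mm and push on.

jog_arm(increments=[{"tx": -4,"ty": 0,"tz": -2,"wx": 0,"wy": 0,"wz": 0,"gripper": 1},{"tx": -6,"ty": 0,"tz": -3,"wx": 0,"wy": 0,"wz": 0,"gripper": 1},{"tx": -3,"ty": 0,"tz": -3,"wx": 0,"wy": 0,"wz": 0,"gripper": 1},{"tx": 0,"ty": 0,"tz": -3,"wx": 0,"wy": 0,"wz": 0,"gripper": 1},{"tx": 3,"ty": 0,"tz": -3,"wx": 0,"wy": 0,"wz": 0,"gripper": 1}])

```text
time: 15.42
position: [0.4377, -0.0406, -0.0108]
tool_rot: [-3.14, 0.035, 0.023]
ft_force: [-23.9, 1.2, 26.5]
grip_width: 1.002
grip_force: 16.5
```

```bash
python3 -c "
from h import *
goto(-50,-60,-14,RA);pl('top');pl()
im=vision.get_image('side')
cv2.imwrite('pics/s6.png',cv2.resize(im['color'][260:400,180:400],None,fx=3.5,fy=3.5,interpolation=2))"
```

```text
from [-80.4 -60.4 -10.8] shift [30.5 -0.4  2.7] turn [-0.0012  0.0144 -0.0022] q [-0.59  0.11  0.65  2.17 -0.08  0.9  -1.48] F [-23.9   1.2  26.5]
top size [120.2  73.1] at [ -19.7 -110.4] ang 0.009
side size [120.9  89. ] at [ -27.1 -111.7] ang -0.0
```

View pics/s6.png

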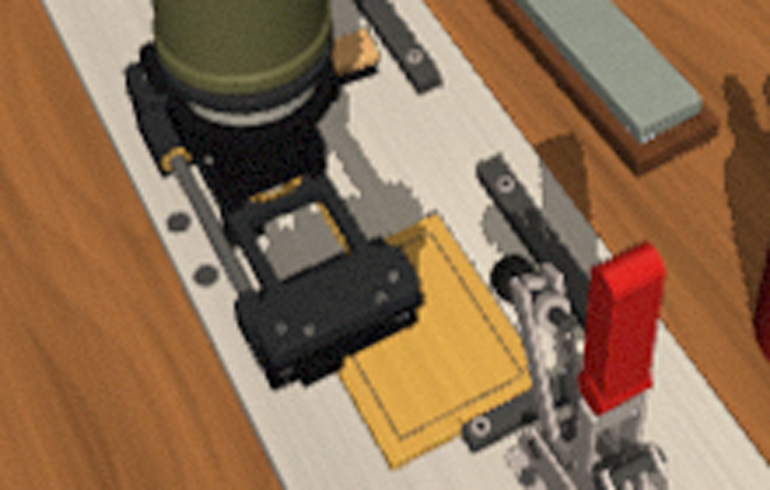

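Forces stay at nearly equal x and z parts: pushing in x makes the arm bear down on the plate edge. I retry with the commanded height rising as the push builds, to cancel the down-force.

jog_arm(increments=[{"tx": -15,"ty": 0,"tz": -2,"wx": 0,"wy": 0,"wz": 0,"gripper": 1},{"tx": -21,"ty": 0,"tz": 2,"wx": 0,"wy": 0,"wz": 0,"gripper": 1},{"tx": -14,"ty": 0,"tz": 3,"wx": 0,"wy": 0,"wz": 0,"gripper": 1},{"tx": -10,"ty": 0,"tz": 2.5,"wx": 0,"wy": 0,"wz": 0,"gripper": 1},{"tx": -7,"ty": 0,"tz": 2,"wx": 0,"wy": 0,"wz": 0,"gripper": 1}])

```text
time: 15.98
position: [0.4364, -0.0403, -0.0129]
tool_rot: [-3.141, 0.032, 0.005]
ft_force: [-7.0, 1.4, -0.4]
grip_width: 1.0
grip_force: 3.6
```

jog_arm(increments=[{"tx": 1,"ty": 0,"tz": -0.3,"wx": 0,"wy": 0,"wz": 0,"gripper": 1},{"tx": 2,"ty": 0,"tz": -0.6,"wx": 0,"wy": 0,"wz": 0,"gripper": 1},{"tx": 3,"ty": 0,"tz": -0.8,"wx": 0,"wy": 0,"wz": 0,"gripper": 1},{"tx": 4,"ty": 0,"tz": -1,"wx": 0,"wy": 0,"wz": 0,"gripper": 1},{"tx": 5,"ty": 0,"tz": -1,"wx": 0,"wy": 0,"wz": 0,"gripper": 1}])

```text
time: 16.4
position: [0.4393, -0.0403, -0.0127]
tool_rot: [-3.141, 0.033, 0.011]
ft_force: [-5.5, 1.2, -1.0]
grip_width: 1.0
grip_force: 3.1
```

```bash
python3 -c "
from h import *
goto(-50,-60,-14,RA);pl('top');pl()"
```

```text
from [-78.8 -60.  -12.7] shift [28.8  0.   1.1] turn [-0.      0.0069 -0.0006] q [-0.59  0.11  0.65  2.18 -0.08  0.89 -1.48] F [-5.5  1.2 -1. ]
top size [120.2  75.2] at [ -16.7 -110.3] ang 0.009
side size [120.5  89.7] at [ -22.8 -111.7] ang 0.01
```

The plate slides freely now, at 5.5 N with no down-force. Continuing.

jog_arm(increments=[{"tx": 2,"ty": 0,"tz": 0,"wx": 0,"wy": 0,"wz": 0,"gripper": 1},{"tx": 4,"ty": 0,"tz": 0,"wx": 0,"wy": 0,"wz": 0,"gripper": 1},{"tx": 6,"ty": 0,"tz": 0,"wx": 0,"wy": 0,"wz": 0,"gripper": 1},{"tx": 8,"ty": 0,"tz": 0,"wx": 0,"wy": 0,"wz": 0,"gripper": 1},{"tx": 10,"ty": 0,"tz": 0,"wx": 0,"wy": 0,"wz": 0,"gripper": 1}])

```text
time: 16.92
position: [0.4492, -0.0404, -0.0128]
tool_rot: [-3.141, 0.033, 0.012]
ft_force: [-6.0, 1.9, -0.1]
grip_width: 1.0
grip_force: 3.4
```

jog_arm(increments=[{"tx": 2,"ty": 0,"tz": 0,"wx": 0,"wy": 0,"wz": 0,"gripper": 1},{"tx": 4,"ty": 0,"tz": 0,"wx": 0,"wy": 0,"wz": 0,"gripper": 1},{"tx": 6,"ty": 0,"tz": 0,"wx": 0,"wy": 0,"wz": 0,"gripper": 1},{"tx": 8,"ty": 0,"tz": 0,"wx": 0,"wy": 0,"wz": 0,"gripper": 1},{"tx": 10,"ty": 0,"tz": 0,"wx": 0,"wy": 0,"wz": 0,"gripper": 1}])

```text
time: 17.33
position: [0.459, -0.0406, -0.0128]
tool_rot: [-3.141, 0.032, 0.012]
ft_force: [-7.6, 1.4, 1.6]
grip_width: 1.0
grip_force: 3.7
```

```bash
python3 -c "
from h import *
goto(-50,-60,-13,RA);pl('top');pl()"
```

```text
from [-59.1 -59.9 -12.8] shift [9.1 0.1 0.1] turn [-0.0001  0.0078 -0.0006] q [-0.58  0.16  0.65  2.13 -0.12  0.89 -1.45] F [-7.6  1.4  1.6]
top size [118.1  73.4] at [   4.6 -109.3] ang 0.008
side size [138.3  70.1] at [  -7.3 -110.7] ang -0.357
```

jog_arm(increments=[{"tx": 2,"ty": 0,"tz": 0,"wx": 0,"wy": 0,"wz": 0,"gripper": 1},{"tx": 4,"ty": 0,"tz": 0,"wx": 0,"wy": 0,"wz": 0,"gripper": 1},{"tx": 6,"ty": 0,"tz": 0,"wx": 0,"wy": 0,"wz": 0,"gripper": 1},{"tx": 8,"ty": 0,"tz": 0,"wx": 0,"wy": 0,"wz": 0,"gripper": 1},{"tx": 9,"ty": 0,"tz": 0,"wx": 0,"wy": 0,"wz": 0,"gripper": 1}])

```text
time: 17.85
position: [0.4679, -0.0408, -0.0129]
tool_rot: [-3.141, 0.033, 0.013]
ft_force: [-9.0, 2.0, 1.2]
grip_width: 0.999
grip_force: 4.5
```

jog_arm(increments=[{"tx": 0.5,"ty": 0,"tz": 0,"wx": 0,"wy": 0,"wz": 0,"gripper": 1},{"tx": 1,"ty": 0,"tz": -0.2,"wx": 0,"wy": 0,"wz": 0,"gripper": 1},{"tx": 1.5,"ty": 0,"tz": -0.3,"wx": 0,"wy": 0,"wz": 0,"gripper": 1},{"tx": 2,"ty": 0,"tz": -0.4,"wx": 0,"wy": 0,"wz": 0,"gripper": 1},{"tx": 2,"ty": 0,"tz": -0.4,"wx": 0,"wy": 0,"wz": 0,"gripper": 1}])

```text
time: 18.27
position: [0.4679, -0.0408, -0.0129]
tool_rot: [-3.141, 0.033, 0.018]
ft_force: [-11.7, 2.4, 3.5]
grip_width: 0.998
grip_force: 5.5
```

```bash
python3 -c "
from h import *
goto(-50,-60,-13,RA);pl('top');pl()"
```

```text
from [-50.2 -59.9 -12.9] shift [0.2 0.1 0.1] turn [-0.0005  0.0117 -0.0012] q [-0.57  0.18  0.64  2.11 -0.14  0.9  -1.44] F [-11.7   2.4   3.5]
top size [118.7  71.3] at [  13.1 -109.4] ang -0.013
side size [65.5 66.5] at [  -7.9 -135.3] ang 0.047
```

The far fence is reached (no travel, 11.7 N). I back off, lift and measure.

jog_arm(increments=[{"tx": -6,"ty": 0,"tz": 0,"wx": 0,"wy": 0,"wz": 0,"gripper": 1},{"tx": -20,"ty": 0,"tz": 0,"wx": 0,"wy": 0,"wz": 0,"gripper": 1},{"tx": -30,"ty": -40,"tz": -30,"wx": 0,"wy": 0,"wz": 0,"gripper": 0.46},{"tx": -30,"ty": -70,"tz": -50,"wx": 0,"wy": 0,"wz": 0,"gripper": 0.46},{"tx": -30,"ty": -80,"tz": -50,"wx": 0,"wy": 0,"wz": 0,"gripper": 0.46}])

```text
time: 18.78
position: [0.4489, 0.0442, 0.043]
tool_rot: [-3.138, 0.026, -0.013]
ft_force: [1.5, -0.1, 0.2]
grip_width: 0.853
grip_force: 0.0
```

```bash
python3 -c "
from h import *
goto(5,-25,38,Rt);pl('top');pl()
im=vision.get_image('top')
for dx in (-10,0,10): pass
r=vision.spot_in('side','right_grip')[0]['bbox'];print(np.round(r))
c=(proj(im,[np.r_[O+a*ux+b*uy,23]/1000 for a,b in ((-40,-50),(50,-50),(50,-170),(-40,-170))])).round(1);print(c.tolist())
r,cc=plate(im);print(cv2.boxPoints(cv2.minAreaRect(cc)).round(1).tolist())"
```

```text
from [-70.9  24.7  43. ] shift [75.7 50.   5.5] turn [ 0.0035 -0.0099 -1.567 ] q [-0.72  0.01  0.57  2.12 -0.01  1.   -1.73] F [ 1.5 -0.1  0.2]
top size [120.   87.8] at [   5.4 -110.5] ang 0.001
side size [118.8  89.3] at [   5.1 -110.4] ang -0.001
[249. 226. 262. 248.]
[[362.7, 312.6], [362.8, 268.6], [421.4, 269.0], [421.8, 313.3]]
[[363.0, 312.0], [363.0, 268.0], [421.0, 268.0], [421.0, 312.0]]
```

The plate measures home: (5.4, −110.5) from the top and (5.1, −110.4) from the side, with angle 0. I turn back for a confirming side nudge on the way to the lever.

jog_arm(increments=[{"tx": 0,"ty": 30,"tz": -10,"wx": 0,"wy": 0,"wz": -1.567,"gripper": 0.46},{"tx": 30,"ty": 45,"tz": -10,"wx": 0,"wy": 0,"wz": -1.567,"gripper": 0.46},{"tx": 60,"ty": 45,"tz": -10,"wx": 0,"wy": 0,"wz": -1.567,"gripper": 0.46},{"tx": 76,"ty": 45,"tz": -10,"wx": 0,"wy": 0,"wz": -1.567,"gripper": 0.46},{"tx": 76,"ty": 45,"tz": -10,"wx": 0,"wy": 0,"wz": -1.567,"gripper": 0.46}])

```text
time: 19.4
position: [0.5236, -0.0102, 0.0487]
tool_rot: [3.002, 0.912, 0.002]
ft_force: [-0.3, 0.1, -0.1]
grip_width: 0.467
grip_force: 0.0
```

```bash
python3 -c "
from h import *
goto(5,-22,-13,Rt)"
```

```text
from [  4.9 -28.2  48.7] shift [ 3.6 -5.3 61.7] turn [ 0.0041  0.0019 -0.9606] q [-0.6   0.19  0.62  1.95 -0.12  1.04 -0.9 ] F [-0.3  0.1 -0.1]
```

jog_arm(increments=[{"tx": 4,"ty": -5,"tz": 0,"wx": 0.004,"wy": 0.002,"wz": -0.961,"gripper": 0.46},{"tx": 4,"ty": -5,"tz": 0,"wx": 0.004,"wy": 0.002,"wz": -0.961,"gripper": 0.46},{"tx": 4,"ty": -5,"tz": 0,"wx": 0.004,"wy": 0.002,"wz": -0.961,"gripper": 0.46},{"tx": 4,"ty": -5,"tz": 0,"wx": 0.004,"wy": 0.002,"wz": -0.961,"gripper": 0.46},{"tx": 4,"ty": -5,"tz": 0,"wx": 0.004,"wy": 0.002,"wz": -0.961,"gripper": 0.46}])

```text
time: 19.82
position: [0.5203, -0.0032, 0.0481]
tool_rot: [-2.577, -1.793, 0.002]
ft_force: [-0.7, -0.2, 0.0]
grip_width: 0.46
grip_force: 0.0
```

```bash
python3 -c "
from h import *
goto(5,-22,-13,Rt)"
```

```text
from [  1.4 -21.3  48.1] shift [ 0.5  3.8 61.1] turn [-0.0026 -0.0004 -0.3348] q [-0.54  0.18  0.55  1.95 -0.11  1.04 -0.3 ] F [-0.7 -0.2  0. ]
```

jog_arm(increments=[{"tx": 0,"ty": 4,"tz": 0,"wx": -0.003,"wy": 0,"wz": -0.335,"gripper": 0.46},{"tx": 0,"ty": 4,"tz": 15,"wx": -0.003,"wy": 0,"wz": -0.335,"gripper": 0.46},{"tx": 0,"ty": 4,"tz": 32,"wx": -0.003,"wy": 0,"wz": -0.335,"gripper": 0.46},{"tx": 0,"ty": 4,"tz": 50,"wx": -0.003,"wy": 0,"wz": -0.335,"gripper": 0.46},{"tx": 0,"ty": 4,"tz": 61,"wx": -0.003,"wy": 0,"wz": -0.335,"gripper": 0.46}])

```text
time: 20.23
position: [0.5228, -0.0045, -0.0144]
tool_rot: [-2.25, -2.191, 0.001]
ft_force: [-1.6, -0.2, -0.1]
grip_width: 0.461
grip_force: 0.0
```

jog_arm(increments=[{"tx": -6,"ty": 0,"tz": 1,"wx": 0,"wy": 0,"wz": 0,"gripper": 0.46},{"tx": -12,"ty": 0,"tz": 1,"wx": 0,"wy": 0,"wz": 0,"gripper": 0.46},{"tx": -16,"ty": 0,"tz": 1,"wx": 0,"wy": 0,"wz": 0,"gripper": 0.46},{"tx": -19,"ty": 0,"tz": 1,"wx": 0,"wy": 0,"wz": 0,"gripper": 0.46},{"tx": -20,"ty": 0,"tz": 1,"wx": 0,"wy": 0,"wz": 0,"gripper": 0.46}])

```text
time: 20.65
position: [0.5243, -0.0218, -0.0122]
tool_rot: [-2.248, -2.194, -0.007]
ft_force: [-0.2, 3.5, -1.1]
grip_width: 0.456
grip_force: 1.5
```

```bash
python3 -c "
from h import *
goto(5,-42,-13,Rt)"
```

```text
from [  5.8 -39.8 -12.2] shift [-2.2 -0.8  0.8] turn [ 0.0031 -0.0035 -0.0041] q [-0.46  0.27  0.5   1.99 -0.17  0.91  0.11] F [-0.2  3.5 -1.1]
```

jog_arm(increments=[{"tx": -1,"ty": 0,"tz": 0,"wx": 0,"wy": 0,"wz": 0,"gripper": 0.46},{"tx": -2,"ty": 0,"tz": 0,"wx": 0,"wy": 0,"wz": 0,"gripper": 0.46},{"tx": -3,"ty": 0,"tz": 0,"wx": 0,"wy": 0,"wz": 0,"gripper": 0.46},{"tx": -3,"ty": 0,"tz": 0,"wx": 0,"wy": 0,"wz": 0,"gripper": 0.46},{"tx": -3,"ty": 0,"tz": 0,"wx": 0,"wy": 0,"wz": 0,"gripper": 0.46}])

```text
time: 21.07
position: [0.5243, -0.022, -0.0123]
tool_rot: [-2.244, -2.196, -0.009]
ft_force: [1.0, 7.6, 1.1]
grip_width: 0.461
grip_force: 3.5
```

jog_arm(increments=[{"tx": 2,"ty": 0,"tz": 0,"wx": 0,"wy": 0,"wz": 0,"gripper": 0.46},{"tx": 14,"ty": 0,"tz": 0,"wx": 0,"wy": 0,"wz": 0,"gripper": 0.46},{"tx": 14,"ty": 0,"tz": -40,"wx": 0,"wy": 0,"wz": 0,"gripper": 0},{"tx": 14,"ty": 0,"tz": -80,"wx": 0,"wy": 0,"wz": 0,"gripper": 0},{"tx": 14,"ty": 0,"tz": -120,"wx": 0,"wy": 0,"wz": 0,"gripper": 0}])

```text
time: 21.48
position: [0.5228, -0.0126, 0.1081]
tool_rot: [2.248, 2.195, -0.0]
ft_force: [0.7, -0.5, -0.1]
grip_width: 0.311
grip_force: 0.0
```

```bash
python3 -c "
from h import *
goto(5,-190,200,Rt);pl('top');pl()
for n in ('top','side'):
  im=vision.get_image(n)
  if n=='side': im['color'][:300]=0;
  m=cv2.inRange(im['color'],(0,0,110),(70,60,255)); m[:, :330 if n=='side' else 455]=0
  if n=='top': m[:250]=0
  else: m[:,380:]=0
  cs=max(cv2.findContours(m,0,1)[0],key=cv2.contourArea);x,y,w,h=cv2.boundingRect(cs);print(n,'red',x,y,x+w,y+h)
  W=lambda a,b,z:np.r_[O+a*ux+b*uy,z]/1000
  for z in (135,215):print(z,proj(im,[W(a,b,z) for a in(-7,17) for b in (-229.5,-246.5)]).round(0).tolist())"
```

```text
from [  4.1 -30.6 108.1] shift [-159.4    1.5  -91.9] turn [ 0.0001  0.0003 -0.0038] q [-0.52  0.11  0.52  1.89 -0.06  1.16  0.01] F [ 0.7 -0.5 -0.1]
top size [20.7 97.8] at [-14.5  78.5] ang -0.08
side size [118.8  89.3] at [   5.1 -110.4] ang -0.001
top red 485 290 494 307
135 [[467.0, 302.0], [477.0, 302.0], [467.0, 288.0], [477.0, 288.0]]
215 [[482.0, 305.0], [492.0, 305.0], [481.0, 290.0], [492.0, 290.0]]
side red 347 329 370 378
135 [[345.0, 368.0], [351.0, 377.0], [359.0, 361.0], [365.0, 370.0]]
215 [[348.0, 338.0], [354.0, 347.0], [362.0, 330.0], [369.0, 339.0]]
```

The plate stays home and the lever matches its stated open position. Now I approach the lever's bay side, tip at about 187 mm, checking the graver tin's clearance.

jog_arm(increments=[{"tx": -10,"ty": 1,"tz": -35,"wx": 0,"wy": 0,"wz": -0.004,"gripper": 0},{"tx": -50,"ty": 1,"tz": -46,"wx": 0,"wy": 0,"wz": -0.004,"gripper": 0},{"tx": -90,"ty": 1,"tz": -46,"wx": 0,"wy": 0,"wz": -0.004,"gripper": 0},{"tx": -130,"ty": 1,"tz": -46,"wx": 0,"wy": 0,"wz": -0.004,"gripper": 0},{"tx": -165,"ty": 1,"tz": -46,"wx": 0,"wy": 0,"wz": -0.004,"gripper": 0}])

```text
time: 22.1
position: [0.519, -0.1794, 0.1516]
tool_rot: [-2.243, -2.198, -0.0]
ft_force: [0.3, -0.2, -0.6]
grip_width: 0.007
grip_force: 0.0
```

```bash
python3 -c "
from h import *
goto(5,-219,154,Rt)
im=vision.get_image('top')
for t in vision.spot_in('top','graver_tin')[:1]:
  b=t['bbox'];print(b,[np.round(fx(p)) for p in unproj(im,[(b[0],b[3]),(b[2],b[3]),(b[2],b[1]),(430,225)],.13)])"
```

```text
from [   3.7 -197.5  151.6] shift [-21.5   1.3  -2.4] turn [-0.0006 -0.0008 -0.0004] q [-0.32  0.14  0.67  1.78 -0.09  1.25  0.35] F [ 0.3 -0.2 -0.6]
[418.3, 192.3, 476.8, 228.2] [array([ 124., -145.,  130.]), array([ 125., -250.,  130.]), array([ 191., -252.,  130.]), array([ 130., -166.,  130.])]
```

jog_arm(increments=[{"tx": -14,"ty": 1,"tz": -2,"wx": 0,"wy": 0,"wz": 0,"gripper": 0},{"tx": -24,"ty": 1,"tz": -3,"wx": 0,"wy": 0,"wz": 0,"gripper": 0},{"tx": -34,"ty": 1,"tz": -4,"wx": 0,"wy": 0,"wz": 0,"gripper": 0},{"tx": -44,"ty": 1,"tz": -4,"wx": 0,"wy": 0,"wz": 0,"gripper": 0},{"tx": -54,"ty": 1,"tz": -4,"wx": 0,"wy": 0,"wz": 0,"gripper": 0}])

```text
time: 22.62
position: [0.5206, -0.2298, 0.1565]
tool_rot: [-2.24, -2.2, -0.005]
ft_force: [-1.8, 3.6, 4.4]
grip_width: 0.006
grip_force: 2.4
```

```bash
python3 -c "
from h import *
goto(5,-289,141,Rt);pl()
b=vision.spot_in('side','right_grip')[0]['bbox'];print(np.round(b))
im=vision.get_image('side');print(proj(im,np.r_[O+5*ux-270*uy,176]/1000).round())"
```

```text
from [   6.3 -247.8  156.5] shift [-41.2  -1.4  15.3] turn [ 0.0006 -0.0034  0.0021] q [-0.25  0.19  0.7   1.73 -0.13  1.27  0.47] F [-1.8  3.6  4.4]
side size [118.5  25.6] at [ -26.8 -110.6] ang -0.007
[344. 349. 386. 402.]
[[370. 372.]]
```

The lever is moving at about 4 N. Following its path.

jog_arm(increments=[{"tx": -8,"ty": -1,"tz": 1,"wx": 0,"wy": 0,"wz": 0,"gripper": 0},{"tx": -16,"ty": -1,"tz": 3,"wx": 0,"wy": 0,"wz": 0,"gripper": 0},{"tx": -24,"ty": -1,"tz": 6,"wx": 0,"wy": 0,"wz": 0,"gripper": 0},{"tx": -32,"ty": -1,"tz": 10,"wx": 0,"wy": 0,"wz": 0,"gripper": 0},{"tx": -38,"ty": -1,"tz": 15,"wx": 0,"wy": 0,"wz": 0,"gripper": 0}])

```text
time: 23.18
position: [0.5196, -0.2698, 0.1416]
tool_rot: [2.242, 2.198, 0.005]
ft_force: [1.4, 0.7, 2.6]
grip_width: 0.006
grip_force: 1.4
```

```bash
python3 -c "
from h import *
goto(5,-309.5,106,Rt)
b=vision.spot_in('side','right_grip')[0]['bbox'];print(np.round(b))
im=vision.get_image('side');print(proj(im,np.r_[O+5*ux-300*uy,160]/1000).round())"
```

```text
from [   6.  -287.9  141.6] shift [-21.6  -1.2  35.6] turn [ 0.0034 -0.0009  0.0003] q [-0.18  0.25  0.72  1.71 -0.17  1.25  0.56] F [1.4 0.7 2.6]
[344. 349. 385. 404.]
[[381. 396.]]
```

jog_arm(increments=[{"tx": -6,"ty": -1,"tz": 7,"wx": 0,"wy": 0,"wz": 0,"gripper": 0},{"tx": -11,"ty": -1,"tz": 14,"wx": 0,"wy": 0,"wz": 0,"gripper": 0},{"tx": -15,"ty": -1,"tz": 21,"wx": 0,"wy": 0,"wz": 0,"gripper": 0},{"tx": -18,"ty": -1,"tz": 28,"wx": 0,"wy": 0,"wz": 0,"gripper": 0},{"tx": -21,"ty": -1,"tz": 36,"wx": 0,"wy": 0,"wz": 0,"gripper": 0}])

```text
time: 23.7
position: [0.5172, -0.2901, 0.1046]
tool_rot: [-2.243, -2.199, -0.002]
ft_force: [-0.1, -0.8, 5.9]
grip_width: 0.003
grip_force: 2.5
```

```bash
python3 -c "
from h import *
goto(5,-325,57,Rt);pl('top')
b=vision.spot_in('side','right_grip')[0]['bbox'];print(np.round(b))
im=vision.get_image('side');print(proj(im,np.r_[O+5*ux-315*uy,126]/1000).round())
cv2.imwrite('pics/s7.png',cv2.resize(im['color'][280:480,250:480],None,fx=2.8,fy=2.8,interpolation=2))"
```

```text
from [   4.1 -308.2  104.6] shift [-16.8   0.8  47.6] turn [ 0.001  -0.0012  0.0003] q [-0.13  0.31  0.72  1.73 -0.22  1.19  0.62] F [-0.1 -0.8  5.9]
top size [118.2  89.8] at [   6.4 -109.6] ang 0.001
[354. 377. 408. 412.]
[[385. 416.]]
```

View pics/s7.png

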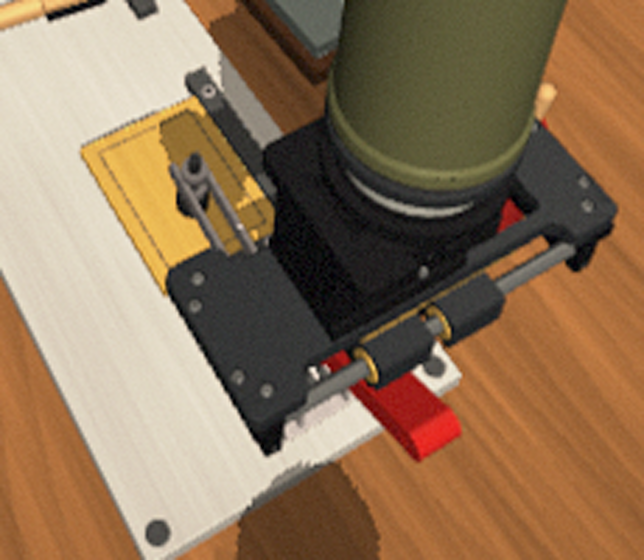

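The lever (red, about 420,420) is over and the foot (190,195) is on the plate. Now I press down through dead centre.

jog_arm(increments=[{"tx": -5,"ty": 1,"tz": 9,"wx": 0,"wy": 0,"wz": 0,"gripper": 0},{"tx": -9,"ty": 1,"tz": 18,"wx": 0,"wy": 0,"wz": 0,"gripper": 0},{"tx": -12,"ty": 1,"tz": 27,"wx": 0,"wy": 0,"wz": 0,"gripper": 0},{"tx": -14,"ty": 1,"tz": 36,"wx": 0,"wy": 0,"wz": 0,"gripper": 0},{"tx": -15,"ty": 1,"tz": 44,"wx": 0,"wy": 0,"wz": 0,"gripper": 0}])

```text
time: 24.27
position: [0.518, -0.3047, 0.0605]
tool_rot: [-2.243, -2.199, -0.003]
ft_force: [-0.2, -0.6, 0.5]
grip_width: 0.006
grip_force: 0.0
```

jog_arm(increments=[{"tx": 0,"ty": 0,"tz": 2,"wx": 0,"wy": 0,"wz": 0,"gripper": 0},{"tx": 0,"ty": 0,"tz": 4,"wx": 0,"wy": 0,"wz": 0,"gripper": 0},{"tx": 0,"ty": 0,"tz": 5,"wx": 0,"wy": 0,"wz": 0,"gripper": 0},{"tx": 0,"ty": 0,"tz": 5,"wx": 0,"wy": 0,"wz": 0,"gripper": 0},{"tx": 0,"ty": 0,"tz": 5,"wx": 0,"wy": 0,"wz": 0,"gripper": 0}])

```text
time: 24.68
position: [0.5177, -0.3048, 0.0578]
tool_rot: [-2.243, -2.198, -0.003]
ft_force: [-4.9, 1.1, 8.5]
grip_width: 0.001
grip_force: 4.3
```

```bash
python3 -c "
from h import *
goto(5,-325,57,Rt);pl('top')
b=vision.spot_in('side','right_grip')[0]['bbox'];print(np.round(b))
im=vision.get_image('side');print(proj(im,np.r_[O+5*ux-325*uy,81]/1000).round())"
```

```text
from [   4.9 -322.8   57.8] shift [-2.2  0.1  0.7] turn [ 0.0008 -0.0022  0.0001] q [-0.09  0.37  0.7   1.75 -0.27  1.11  0.68] F [-4.9  1.1  8.5]
top size [120.   89.9] at [   6.4 -110.5] ang 0.001
[369. 408. 414. 444.]
[[386. 436.]]
```

The lever is at its stop height. I press a little more, then lift away.

jog_arm(increments=[{"tx": 0,"ty": 0,"tz": 1,"wx": 0,"wy": 0,"wz": 0,"gripper": 0},{"tx": 0,"ty": 0,"tz": 1.5,"wx": 0,"wy": 0,"wz": 0,"gripper": 0},{"tx": 0,"ty": 0,"tz": 1.5,"wx": 0,"wy": 0,"wz": 0,"gripper": 0},{"tx": 0,"ty": 0,"tz": 1.5,"wx": 0,"wy": 0,"wz": 0,"gripper": 0},{"tx": 0,"ty": 0,"tz": 1.5,"wx": 0,"wy": 0,"wz": 0,"gripper": 0}])

```text
time: 25.25
position: [0.5177, -0.3049, 0.057]
tool_rot: [-2.243, -2.198, -0.004]
ft_force: [-5.7, 2.3, 11.9]
grip_width: 0.001
grip_force: 6.4
```

jog_arm(increments=[{"tx": 0,"ty": 0,"tz": -10,"wx": 0,"wy": 0,"wz": 0,"gripper": 0},{"tx": 0,"ty": -10,"tz": -45,"wx": 0,"wy": 0,"wz": 0,"gripper": 0},{"tx": 0,"ty": -30,"tz": -85,"wx": 0,"wy": 0,"wz": 0,"gripper": 0},{"tx": 0,"ty": -60,"tz": -110,"wx": 0,"wy": 0,"wz": 0,"gripper": 0},{"tx": 0,"ty": -90,"tz": -130,"wx": 0,"wy": 0,"wz": 0,"gripper": 0}])

```text
time: 25.67
position: [0.4284, -0.3038, 0.1876]
tool_rot: [2.24, 2.198, 0.004]
ft_force: [-0.2, -0.1, 0.2]
grip_width: 0.005
grip_force: 0.0
```

```bash
python3 -c "
from h import *
goto(5,-325,57,Rt);pl('top');pl('side')
for n in ('side','top'):
  for g in ('left_grip','right_grip'):
    print(n,g,[(np.round(d['bbox']).tolist(),round(d['conf'],2)) for d in vision.spot_in(n,g)[:1]])
  im=vision.get_image(n);print(proj(im,[np.r_[O+5*ux-y*uy,z]/1000 for y,z in((325,81),(290,81),(365,81),(285,91),(365,91))]).round().tolist())
im=vision.get_image('side')"
```

```text
from [ -84.4 -323.6  187.6] shift [ -1.4  88.9 131. ] turn [0.0041 0.0004 0.0009] q [-0.17  0.05  0.77  1.79 -0.04  1.31  0.59] F [-0.2 -0.1  0.2]
top size [118.4  87.6] at [   5.7 -109.4] ang 0.008Traceback (most recent call last):
  File "<string>", line 3, in <module>
    goto(5,-325,57,Rt);pl('top');pl('side')
                                 ~~^^^^^^^^
  File "h.py", line 50, in pl
    r,_=plate(im);a=np.radians(r[2]);w,h=r[1]
        ~~~~~^^^^
  File "h.py", line 21, in plate
    return rect(im,m,z)
  File "h.py", line 14, in rect
    c=max(cs,key=cv2.contourArea)
ValueError: max() iterable argument is empty
```

I'm past the picture allowance, so I verify numerically. First I move the arm clear of the side view.

jog_arm(increments=[{"tx": 35,"ty": 0,"tz": -20,"wx": 0,"wy": 0,"wz": 0,"gripper": 0},{"tx": 75,"ty": 0,"tz": -40,"wx": 0,"wy": 0,"wz": 0,"gripper": 0},{"tx": 115,"ty": 0,"tz": -60,"wx": 0,"wy": 0,"wz": 0,"gripper": 0},{"tx": 155,"ty": 0,"tz": -70,"wx": 0,"wy": 0,"wz": 0,"gripper": 0},{"tx": 195,"ty": 0,"tz": -70,"wx": 0,"wy": 0,"wz": 0,"gripper": 0}])

```text
time: 26.18
position: [0.4332, -0.11, 0.2576]
tool_rot: [2.242, 2.197, 0.01]
ft_force: [1.4, 0.2, -0.4]
grip_width: 0.005
grip_force: 0.0
```

```bash
python3 -c "
from h import *
goto(5,-325,57,Rt);pl('top')
for n in ('side','top'):
  im=vision.get_image(n)
  for g in ('left_grip','right_grip','brush','graver_tin'):
    print(n,g,[(np.round(d['bbox']).tolist(),round(d['conf'],2)) for d in vision.spot_in(n,g)[:1]])
  P=lambda c,z:proj(im,[np.r_[O+a*ux-y*uy,zz]/1000 for a in(-7,17) for y in (285,365) for zz in (z-8.5,z+8.5)])
  for z in (81,93): q=P(0,z);print('pred z',z,q.min(0).round(),q.max(0).round())
try: pl('side')
except Exception as e: print(e)
"
```

```text
from [ -83.5 -129.8  257.6] shift [-195.6   87.2  200.7] turn [ 0.0067 -0.0024 -0.0002] q [-0.37 -0.19  0.49  1.83  0.09  1.47  0.08] F [ 1.4  0.2 -0.4]
top size [118.2  89.9] at [   6.4 -109.6] ang 0.001
side left_grip []
side right_grip [([338.0, 371.0, 415.0, 470.0], 0.75)]
side brush [([237.0, 267.0, 288.0, 290.0], 0.78)]
side graver_tin [([396.0, 294.0, 449.0, 372.0], 0.97)]
pred z 81 [363. 406.] [410. 468.]
pred z 93 [363. 402.] [412. 465.]
top left_grip [([191.0, 282.0, 220.0, 299.0], 0.85)]
top right_grip [([445.0, 287.0, 538.0, 302.0], 0.61)]
top brush [([292.0, 267.0, 307.0, 328.0], 0.85)]
top graver_tin [([418.0, 191.0, 477.0, 230.0], 0.89)]
pred z 81 [487. 287.] [533. 300.]
pred z 93 [489. 287.] [536. 301.]
side size [118.8  90.2] at [   5.6 -110.4] ang -0.0
```

The lever stays down after release, with bottom row 470 against 468 predicted. The plate is home, and the left grip, brush and tin are where they were at the start. I hand the job in.

```bash
python3 -c "
from bench import ctrl
print(ctrl.close_job())"
```

```text
the job is handed in; nothing more can be done
None
```

By the camera checks the plate is home and square in the right bay, its clamp is thrown over and stayed down after release, and the left clamp is still open with the brush and graver tin unmoved. The polish tin and oilstone were never approached or re-measured, the job was handed in without a verdict coming back, and I viewed 12 pictures, two over the limit of 10.

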